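# Load the well plate on the cold plate and clamp it

### The job

Load the white well plate on the bench cold plate: swing the clamp arm open, slide the well plate over the desk and up the bevelled lip, between the rails, without picking it up, then swing the clamp arm fully shut behind it, so that it holds the plate home against the back stop. Leave the flask and the amber bottle where they are, and let go of everything.

Things in the scene. Friction and masses are not known exactly. Their poses are not given: they have to be found in the camera images.
- well_plate: White open 24-well plate, loose, 128 x 86 x 20 mm, about 0.15 kg, flat on the desk, wells up; too wide for most grippers, so push it at an edge. Origin: centre of its underside; x along its 128 mm length (roughly the way it has to go at the start), y along the 86 mm width, z up. Either end may go in first.
- cold_plate: Cold plate fixed to the desk: grey aluminium, 116 mm wide, white housing (x 73 to 139 mm, 57 mm high) at the far end. Origin: at desk height under the centre of the well plate's place; x = the way the well plate slides in, y left of that, z up. Flat cold face 8 mm above the desk, x -66 to +64 mm; before it a bevelled lip rises evenly from the desk at x = -116 mm to 8 mm at x = -66 mm.
- nest_home (a point): Where the centre of the well plate's underside belongs, on the cold face 8 mm above the desk; axes as the cold plate's. Steel side rails, tops 20 mm above the desk, stand 89 mm apart from 34 mm before this point to 66 mm beyond it, flared to about 96 mm apart 58 mm before it. The back stop's face is 64 mm beyond it.
- clamp_pivot (a point): Axis of the clamp arm's upright pivot pin, at desk height: x = -76 mm, y = -68 mm in the cold plate's frame. It stands on a lug 34 x 28 mm (x -91 to -57, y -84 to -56 mm) and 9 mm high; the arm's hub, 20 mm wide, reaches 24 mm, the pin 30 mm above the desk.
- clamp_arm (a joint): Angle of the steel clamp arm. 0 = shut, at its stop: the arm points along the cold plate's +y, across the mouth. Grows as it swings out (anticlockwise from above) to a stop at 1.9 rad; beyond 1.5 the way is free. Friction 0.03 N m holds it. Arm 10 mm wide, 13 to 23 mm above the desk. Its roller, 68 mm from the pivot, pushes a plate home that is a few mm short; shut, it leaves 1.5 mm play.
- clamp_knob (a point): Middle of the grip of the clamp arm's black upright knob, 100 mm from the pivot and 50 mm above the desk. The knob is round, 16 mm in diameter, from 26 to 60 mm above the desk; it can be pinched from above or pushed sideways.
- conical_flask: Conical glass flask, 65 mm wide, 107 mm high, standing at the back of the desk; to be left alone. Origin at the centre of its underside.
- amber_bottle: Amber bottle, 66 mm wide, 108 mm high, standing at the back of the desk; to be left alone. Origin at the centre of its underside.
There are look-alikes about, which are no part of the job. Of the things shaped like the well_plate, the white one is meant.

How it is judged:
By the outcome, as a careful person would: the job done as asked, in the order asked, and still so for the second after the job is handed in, with the robot touching nothing.
It also fails if it takes over 72 s, if anything falls off the work surface, if the arm or the gripper's body presses on something with over 40 N, if the wrist force passes 120 N, or if a joint passes its speed limit or range.

### The arm

A 6-joint arm with a two-finger parallel gripper is mounted at the origin on a cart in front of the work surface, level with it; the furniture and walls round the work are solid. World frame = base frame: x ahead of the robot, y to its left, z up, the work surface at z = 0. Lengths are in mm, angles in degrees, forces in N, time in s.
With the tool pointing down it reaches from about 150 to 775 mm from the base axis. Payload 6.1 kg.
Tool frame: the origin (TCP) lies midway between the tips of the shut fingers; the grasp point (between the pads) lies 19 mm behind it; x points along the fingers, y is the direction in which the jaws open and shut, and the axes are right-handed (so a half turn about x gives the same grasp; the last joint's range is limited). The gripper opens to 85 mm and grips with 20 to 120 N. Pads are 22 mm wide; open, the fingers measure 114 mm over their backs; the gripper's body (76 mm by 85 mm) begins 54 mm behind the grasp point. The pads swing forward as they close: fully open they stand 13 mm farther back than shut.
Start: joints at [0, 7.208, -2.269, 80.523, 0, 90], TCP at [524.984, -0, 231.295] pointing down, gripper open.
Joint ranges: [-155.77, 155.77], [-54.66, 111.73], [-72.52, 77.12], [-102.08, 115.82], [-83.92, 84.16], [-180, 180]. Speed limits (degrees/s): [136.94, 136.94, 172.46, 180, 180, 180].

### API

Orientations are given as [roll, pitch, yaw] about the fixed x, y, z axes, in that order (R = Rz(yaw) Ry(pitch) Rx(roll)).
In Python, from plant import r gives the robot as it stands. The module is installed in compiled form; this text tells all that it offers.
- The arm moves only by the shell command python3 -m pendant 'ROWS' [FORCE]. ROWS is JSON, a list of rows, each an object with "turn": the turn, a rotation vector about the tool's x, y, z in degrees, a list of three; "travel": the shift along the tool's x, y, z in m, a list of three; "fingers": the finger opening in m, from 0 to 0.0854. In form: [{"turn": [ax, ay, az], "travel": [x, y, z], "fingers": fingers}, ...]. A call has 1 to 5 rows; each row shifts and turns the pose as measured when the row begins, along the tool's axes as they then stand; what a row does not reach is not made up. A row lasts 1/12 s, in which the tool goes at most 41.7 mm and 7.16 degrees, less where a joint would pass 70% of its speed; a pose out of reach is approached as far as the arm can. A call with a gripper value outside its range is refused whole. The fingers move at their own pace and stop on an object; FORCE is the grip in N (left out, the last holds). Time passes only in rows, so rows that do not move let the fingers close. It gives the time, the measured TCP pose, the force and the opening at its end, in the units of the state.
- r.sense(): the state, without advancing time (a new reading comes with each control period).
- r.grab_frame(name): name is "scene" or "side" or "wrist"; returns the picture (384x512x3 uint8, red, green, blue); there is no depth.
- r.camera_params(name): a dict with "intrinsics" (3x3 intrinsics, pixels), "k1" (the pictures are not rectified: a ray, as slopes to the right and down, at radius r is drawn at 1 + k1 r^2 times it, then the intrinsics apply), "pose" (4x4, takes a point from camera to world coordinates). Camera axes: x right, y up, looking along -z (the intrinsics and any distortion apply to the point x, -y, -z); pixel columns grow to the right and rows downward; lengths in mm; the calibration is good to about 2 mm. A picture is of the moment at which its call begins: read the wrist's pose just before it. camera_params takes no time and is no camera call; for the wrist camera it gives the pose at the moment of the call.
- r.finish_job(): hands the job in, once; it reports no verdict.
Trained networks look in the newest picture that a camera, given by its name, has taken for a name from the list of things; names that differ only in an ending like _2 or _b are one class to them, and where a whole thing is asked for, a point or a joint stands for the part that bears it (a point fixed in the world has none). Each returns a list of dicts, best first, with "p" (0 to 1); they miss things now and then, are a little off and sometimes report something else, mostly with a low value. They report only what shows in the picture. A call takes as long as a camera call. They do not tell look-alikes from the thing itself.
- r.look_for(camera, label): "centre" ([x, y, z] in mm, in world coordinates, good to about 4 mm: the middle of the surface that is visible of it).
- r.cut_out(camera, label): "mask" (384x512 bool, what is visible of it).
- r.place_of(camera, label): "centre" ([x, y, z] in mm, in world coordinates, good to about 4 mm: a listed point, or the origin of a listed thing).
The state is a dict: "clock": time; "joint_pos": joint angles; "joint_vel": joint speeds; "effort": joint torques, N m; "tool_pos": TCP position; "eef_rot": TCP orientation; "ft_force": force on the tool from outside, world axes, zero at the start; "torque": the same for the moment, N m; "opening": finger opening in mm.
Only numpy, scipy, OpenCV 4.12 (cv2) and the standard library are available. Lean on these libraries where they do the work, as an engineer would, in place of code of your own. Each camera call takes 0.05 s, during which the arm holds its last target. There are 200 camera calls.

## Working session

There is one attempt and no reset: what is moved stays moved. The work goes in short steps, Python scripts to look and compute and a shell command to move; the robot and the scene stay as the last step left them, time stands still between calls to the robot, and variables do not carry over. Pictures are saved under pics/ and viewed, about 8 in all and at most 12, crops included, and the job is handed in when it is done.

```bash
mkdir -p pics; cat > h.py <<'E'
from plant import r
import numpy as np, cv2
E
python3 - <<'E'
from h import *
ims=[]
for c in ["scene","side"]:
    im=r.grab_frame(c); cv2.imwrite(f"pics/{c}1.png",im[...,::-1]); 
    for n in ["well_plate","cold_plate","nest_home","clamp_pivot","clamp_knob","conical_flask","amber_bottle"]:
        print(c,n,[(round(d["p"],2),np.round(d["centre"]).tolist()) for d in r.place_of(c,n)][:4])
print(r.sense())
E
```

```text
scene well_plate [(0.91, [516.0, -257.0, -2.0]), (0.71, [307.0, -273.0, -0.0]), (0.54, [528.0, 130.0, -2.0])]
scene cold_plate [(0.87, [530.0, 134.0, 1.0])]
scene nest_home [(0.98, [529.0, 133.0, 3.0])]
scene clamp_pivot [(0.86, [576.0, 43.0, -3.0])]
scene clamp_knob [(0.47, [476.0, 33.0, 50.0])]
scene conical_flask [(0.65, [789.0, -68.0, 2.0]), (0.61, [763.0, -154.0, 3.0])]
scene amber_bottle [(0.64, [764.0, -155.0, 5.0]), (0.55, [480.0, 33.0, 47.0])]
side well_plate [(0.66, [309.0, -268.0, 1.0])]
side cold_plate [(0.66, [522.0, 132.0, 1.0])]
side nest_home [(0.72, [526.0, 132.0, 4.0])]
side clamp_pivot []
side clamp_knob [(0.78, [479.0, 34.0, 51.0])]
side conical_flask [(0.58, [794.0, -71.0, -1.0])]
side amber_bottle [(0.62, [762.0, -152.0, -0.0])]
{'clock': 0.8, 'joint_pos': array([ 1.39742594e-03,  7.20556715e+00, -2.26904893e+00,  8.05243695e+01,
        1.65728945e-04,  9.00002712e+01]), 'joint_vel': array([ 0.02709737, -0.05011437, -0.04032133,  0.01112557,  0.00084992,
       -0.00623489]), 'effort': array([-2.22873932e-03, -4.35645962e+01,  3.53069222e+01,  6.75119300e-04,
       -2.02705837e-04, -2.69077304e-05]), 'tool_pos': array([5.24972734e+02, 1.36586573e-02, 2.31313980e+02]), 'eef_rot': array([99.27864623, 89.9989721 ,  9.27977241]), 'ft_force': array([-0.44652299,  0.7056137 ,  0.10597807]), 'torque': array([ 0.01724849, -0.01588054, -0.00750925]), 'opening': 85.40764600785745}
```

View pics/scene1.png

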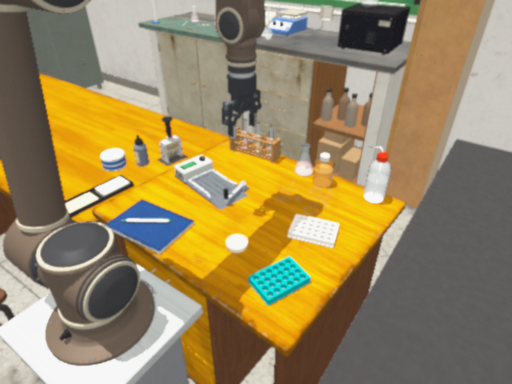

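View pics/side1.png

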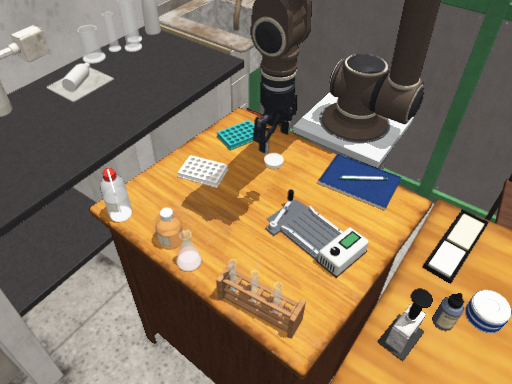

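The white plate lies near (516,-257), at about px (314,230) in the scene view. The teal plate at (307,-270) is the look-alike. The cold plate is near (528,133) with its mouth facing -y, and the clamp knob is at px (226,193), so the arm is about 20° open. Next is a wrist view.

```bash
cat >> h.py <<'E'
from scipy.spatial.transform import Rotation as Rot
def R():
    return Rot.from_euler('xyz',r.sense()["eef_rot"],degrees=True).as_matrix()
def pix(c,P,par=None):
    q=par or r.camera_params(c); T=np.array(q["pose"]); K=np.array(q["intrinsics"])
    p=(np.atleast_2d(P)-T[:3,3])@T[:3,:3]; s=np.c_[p[:,0],-p[:,1]]/-p[:,2:]
    s=s*(1+q["k1"]*(s**2).sum(1,keepdims=True)); return s*[K[0,0],K[1,1]]+[K[0,2],K[1,2]]
def unpix(c,uv,z,par=None):
    q=par or r.camera_params(c); T=np.array(q["pose"]); K=np.array(q["intrinsics"])
    s=cv2.undistortPoints(np.float64(uv).reshape(-1,1,2),K,np.array([q["k1"],0,0,0.]))[:,0]
    d=np.c_[s[:,0],-s[:,1],-np.ones(len(s))]@T[:3,:3].T
    return T[:3,3]+d*((z-T[2,3])/d[:,2:])
def yaw():
    y=R()[:,1]; return np.degrees(np.arctan2(y[1],y[0]))
def go(P,yw=None):
    # total travel (m) in current tool axes, and turn about tool x
    d=(np.array(P)-r.sense()["tool_pos"])@R()/1000
    print("travel",np.round(d,4),"yaw",round(yaw(),1),"turn x",None if yw is None else round(-(yw-yaw()),1), "clock",r.sense()["clock"])
def st():
    s=r.sense(); print(round(s["clock"],2),np.round(s["tool_pos"],1),"yaw",round(yaw(),1),"F",np.round(s["ft_force"],1),"op",round(s["opening"],1),"tilt",np.round(R()[:,0],3))
E
python3 - <<'E'
from h import *
im=r.grab_frame("wrist"); cv2.imwrite("pics/w1.png",im[...,::-1])
for n in ["well_plate","cold_plate","nest_home","clamp_pivot","clamp_knob"]:
    print(n,[(round(d["p"],2),np.round(d["centre"]).tolist()) for d in r.place_of("wrist",n)][:4])
print(np.round(r.camera_params("wrist")["pose"],2)); print(r.camera_params("wrist")["intrinsics"])
g=r.grab_frame("scene")
for d in r.cut_out("scene","well_plate")[:3]:
    m=d["mask"].astype(np.uint8); c=max(cv2.findContours(m,0,1)[0],key=cv2.contourArea)
    P=unpix("scene",c.reshape(-1,2),18)[:,:2].astype(np.float32)
    print(round(d["p"],2),cv2.minAreaRect(P))
go([478,33,200],-45)
E
```

```text
well_plate [(0.72, [522.0, -248.0, 1.0])]
cold_plate [(0.78, [527.0, 130.0, 2.0])]
nest_home [(0.54, [517.0, -246.0, -2.0]), (0.33, [788.0, -67.0, -5.0])]
clamp_pivot [(0.65, [575.0, 41.0, -1.0])]
clamp_knob [(0.95, [476.0, 33.0, 49.0])]
[[ 1.0000e+00  0.0000e+00 -0.0000e+00  5.2551e+02]
 [-0.0000e+00  9.4000e-01  3.3000e-01  8.4810e+01]
 [ 0.0000e+00 -3.3000e-01  9.4000e-01  3.7390e+02]
 [ 0.0000e+00  0.0000e+00  0.0000e+00  1.0000e+00]]
[[296.35307334   0.         253.06602135]
 [  0.         296.35307334 194.46219649]
 [  0.           0.           1.        ]]
0.86 ((508.3881530761719, -255.8722686767578), (110.53130340576172, 129.72592163085938), 13.041604042053223)
0.77 ((303.17144775390625, -272.7022399902344), (97.9613037109375, 135.5527801513672), 68.71021270751953)
0.48 ((536.2771606445312, 151.72760009765625), (327.58648681640625, 160.90162658691406), 74.58128356933594)
travel [ 0.0313 -0.047  -0.033 ] yaw 0.0 turn x 45.0 clock 1.2
```

View pics/w1.png

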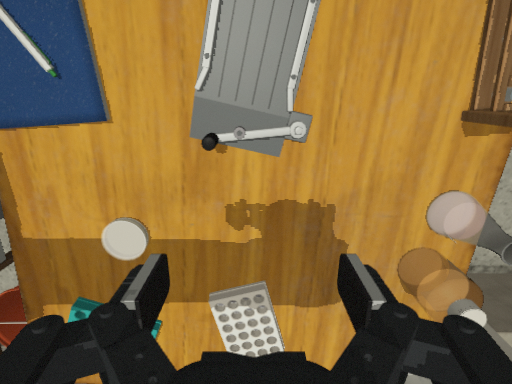

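The wrist view shows the lip front corners at px (191,136) and (280,155), the pivot at (298,129) and the knob at (209,141). The well plate's near top edge runs (210,296) to (266,284). I'll convert these to positions.

```bash
python3 - <<'E'
from h import *
for n,uv,z in [("lipL",(191,136),0),("lipR",(280,155),0),("pin",(298,129),30),("knob",(209,141),60),("pl A",(211,303),20),("pl B",(266,290),20),("pl A'",(209,296),20),("pl B'",(265,283),20),("plC",(284,350),20),("railL0",(209,55),20),("railL1",(216,0),20),("railR0",(293,87),20),("railR1",(315,0),20)]:
    print(n,np.round(unpix("wrist",[uv],z)[0],1))
E
```

```text
lipL [448.6  32.6   0. ]
lipR [560.3   8.6   0. ]
pin [577.2  44.6  30. ]
knob [479.5  35.8  60. ]
pl A [ 465.1 -203.    20. ]
pl B [ 544.1 -181.1   20. ]
pl A' [ 462.8 -191.    20. ]
pl B' [ 542.5 -169.5   20. ]
plC [ 572.9 -289.7   20. ]
railL0 [478.5 121.8  20. ]
railL1 [488.3 172.2  20. ]
railR0 [570.7  89.5  20. ]
railR1 [589.3 172.   20. ]
```

The geometry agrees with the given sizes:

| Item | Position (mm) | Angle |
|---|---|---|
| Nest home | ≈(528.5, 133) | yaw ≈77.5° |
| Clamp pivot | ≈(577.5, 44) | – |
| Knob | ≈(479, 35.5) | arm ≈18° open |
| Well plate centre | ≈(521, -253) | yaw ≈105° |

Next I go to the knob.

```bash

python3 -m pendant '[{"turn":[0,0,0],"travel":[0.028,-0.0115,-0.0089],"fingers":0.05},{"turn":[0,0,0],"travel":[0.028,-0.0115,-0.0089],"fingers":0.05},{"turn":[0,0,0],"travel":[0.028,-0.0115,-0.0089],"fingers":0.05},{"turn":[0,0,0],"travel":[0.028,-0.0115,-0.0089],"fingers":0.05},{"turn":[7,0,0],"travel":[0,0,0],"fingers":0.05}]' 20
python3 -m pendant '[{"turn":[7,0,0],"travel":[0,0,0],"fingers":0.05},{"turn":[7,0,0],"travel":[0,0,0],"fingers":0.05},{"turn":[7,0,0],"travel":[0,0,0],"fingers":0.05},{"turn":[7,0,0],"travel":[0,0,0],"fingers":0.05},{"turn":[7,0,0],"travel":[0,0,0],"fingers":0.05}]'
python3 - <<'E'
from h import *
st(); go([479,35.5,33],-45)
im=r.grab_frame("wrist")
for n in ["clamp_pivot","clamp_knob"]:
    print(n,[(round(d["p"],2),np.round(d["centre"]).tolist()) for d in r.place_of("wrist",n)][:4])
E
```

```text
clock: 1.62
tool_pos: [479.0, 36.1, 116.1]
eef_rot: [94.6, 89.7, -2.6]
ft_force: [-1.6, -1.2, -0.2]
opening: 50.2
clock: 2.03
tool_pos: [475.0, 36.8, 112.6]
eef_rot: [-17.8, 89.9, -150.9]
ft_force: [0.4, 0.6, -0.3]
opening: 50.2
2.03 [475.   36.8 112.6] yaw -43.2 F [ 0.4  0.6 -0.3] op 50.2 tilt [-0.001 -0.001 -1.   ]
travel [ 0.0796  0.0038 -0.0019] yaw -43.2 turn x 1.8 clock 2.0333
clamp_pivot [(0.77, [577.0, 39.0, 1.0])]
clamp_knob [(0.88, [476.0, 32.0, 48.0])]
```

```bash

python3 -m pendant '[{"turn":[0,0,0],"travel":[0.03,0.003,-0.001],"fingers":0.05},{"turn":[0,0,0],"travel":[0.03,0,0],"fingers":0.05},{"turn":[0,0,0],"travel":[0.018,0,0],"fingers":0.05},{"turn":[0,0,0],"travel":[0,0,0],"fingers":0.015},{"turn":[0,0,0],"travel":[0,0,0],"fingers":0.01}]' 20
python3 -m pendant '[{"turn":[0,0,0],"travel":[0,0,0],"fingers":0.01},{"turn":[0,0,0],"travel":[0,0,0],"fingers":0.01},{"turn":[0,0,0],"travel":[0,0,0],"fingers":0.01}]'
python3 - <<'E'
from h import *
st()
im=r.grab_frame("wrist");cv2.imwrite("pics/w2.png",im[...,::-1])
E
```

```text
clock: 2.6
tool_pos: [480.6, 35.5, 34.7]
eef_rot: [129.2, 89.7, -2.4]
ft_force: [0.6, -0.5, 0.1]
opening: 26.7
clock: 2.85
tool_pos: [480.3, 35.4, 35.3]
eef_rot: [125.3, 89.8, -6.2]
ft_force: [2.5, 0.3, -12.0]
opening: 15.1
2.85 [480.3  35.4  35.3] yaw -41.4 F [  2.5   0.3 -12. ] op 15.1 tilt [ 0.004 -0.    -1.   ]
```

View pics/w2.png

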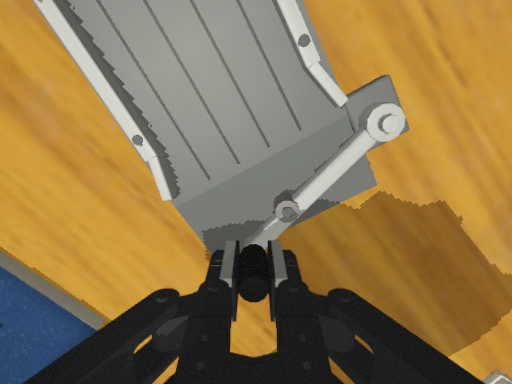

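The knob is pinched (opening 15 mm, knob at px (252,270)). Next I work out the arc.

```bash
python3 - <<'E'
from h import *
p=np.array([577.5,44.3]);k=r.sense()["tool_pos"][:2]; v=k-p; L=np.hypot(*v); a0=np.degrees(np.arctan2(v[1],v[0]))%360
print(L,a0)
M=R()
A=np.radians(np.linspace(a0,269,12)); W=p+100*np.c_[np.cos(A),np.sin(A)]
print(W[-1])
d=np.diff(W,axis=0,prepend=k[None]); print(np.round(np.c_[d,0*d[:,0]]@M/1000,4)[1:])
E
```

```text
97.54504490363551 185.24044746027005
[575.75475936 -55.68476952]
[[ 0.      0.0102  0.0084]
 [ 0.      0.0113  0.007 ]
 [ 0.      0.0121  0.0055]
 [ 0.      0.0127  0.0038]
 [ 0.      0.0131  0.0021]
 [ 0.      0.0133  0.0003]
 [ 0.      0.0132 -0.0014]
 [ 0.      0.0129 -0.0032]
 [ 0.0001  0.0124 -0.0048]
 [ 0.0001  0.0116 -0.0064]
 [ 0.0001  0.0107 -0.0079]]
```

```bash

python3 -m pendant '[{"turn":[0,0,0],"travel":[0,0.0102,0.0084],"fingers":0.01},{"turn":[0,0,0],"travel":[0,0.0113,0.007],"fingers":0.01},{"turn":[0,0,0],"travel":[0,0.0121,0.0055],"fingers":0.01},{"turn":[0,0,0],"travel":[0,0.0127,0.0038],"fingers":0.01}]'
python3 - <<'E'
from h import *
st()
p=np.array([577.5,44.3]);k=r.sense()["tool_pos"][:2]; v=k-p; L=np.hypot(*v); a0=np.degrees(np.arctan2(v[1],v[0]))%360
print(L,a0)
M=R()
A=np.radians(np.linspace(a0,269,9)); W=p+99*np.c_[np.cos(A),np.sin(A)]
d=np.diff(W,axis=0,prepend=k[None]); print(np.round(np.c_[d,0*d[:,0]]@M/1000,4)[1:])
E
```

```text
clock: 3.23
tool_pos: [494.4, -12.2, 35.1]
eef_rot: [-86.5, 89.7, 142.5]
ft_force: [-3.4, 0.6, -5.7]
opening: 15.2
3.23 [494.4 -12.2  35.1] yaw -41.0 F [-3.4  0.6 -5.7] op 15.2 tilt [-0.004  0.003 -1.   ]
100.4392887310692 214.22099020582712
[[-0.0001  0.0116  0.0023]
 [-0.0001  0.0118  0.0009]
 [-0.0001  0.0118 -0.0005]
 [-0.0001  0.0117 -0.0019]
 [-0.0001  0.0114 -0.0033]
 [-0.0001  0.0109 -0.0046]
 [-0.0001  0.0103 -0.0059]
 [-0.0001  0.0095 -0.007 ]]
```

```bash

python3 -m pendant '[{"turn":[0,0,0],"travel":[0,0.0116,0.0023],"fingers":0.01},{"turn":[0,0,0],"travel":[0,0.0118,0.0009],"fingers":0.01},{"turn":[0,0,0],"travel":[0,0.0118,-0.0005],"fingers":0.01},{"turn":[0,0,0],"travel":[0,0.0117,-0.0019],"fingers":0.01}]'
python3 -m pendant '[{"turn":[0,0,0],"travel":[0,0.0114,-0.0033],"fingers":0.01},{"turn":[0,0,0],"travel":[0,0.0109,-0.0046],"fingers":0.01},{"turn":[0,0,0],"travel":[0,0.0103,-0.0059],"fingers":0.01},{"turn":[0,0,0],"travel":[0,0.0095,-0.007],"fingers":0.01},{"turn":[0,0,0],"travel":[0,0,0],"fingers":0.01}]'
python3 - <<'E'
from h import *
st()
p=np.array([577.5,44.3]);k=r.sense()["tool_pos"][:2]; v=k-p; print(np.hypot(*v),np.degrees(np.arctan2(v[1],v[0]))%360)
E
```

```text
clock: 3.57
tool_pos: [529.2, -47.9, 35.2]
eef_rot: [-52.6, 89.5, 176.4]
ft_force: [-3.4, 1.0, -5.2]
opening: 15.2
clock: 3.98
tool_pos: [582.9, -61.7, 35.1]
eef_rot: [-97.5, 89.6, 131.5]
ft_force: [-4.6, 2.1, -0.7]
opening: 14.9
3.98 [582.9 -61.7  35.1] yaw -41.0 F [-4.6  2.1 -0.7] op 14.9 tilt [-0.005  0.006 -1.   ]
106.13954962659665 272.93965008171654
```

The clamp is open to about 105° (1.84 rad). I release it, rise, and go behind the plate.

```bash

python3 -m pendant '[{"turn":[0,0,0],"travel":[0,0,0],"fingers":0.05},{"turn":[0,0,0],"travel":[0,0,0],"fingers":0.05},{"turn":[0,0,0],"travel":[-0.03,0,0],"fingers":0.05},{"turn":[0,0,0],"travel":[-0.04,0,0],"fingers":0.05},{"turn":[0,0,0],"travel":[-0.04,0,0],"fingers":0.05}]'
python3 -m pendant '[{"turn":[-7,0,0],"travel":[0,0,0],"fingers":0.055},{"turn":[-7,0,0],"travel":[0,0,0],"fingers":0.055},{"turn":[-7,0,0],"travel":[0,0,0],"fingers":0.055},{"turn":[-7,0,0],"travel":[0,0,0],"fingers":0.055},{"turn":[-7,0,0],"travel":[0,0,0],"fingers":0.055}]'
python3 -m pendant '[{"turn":[-7,0,0],"travel":[0,0,0],"fingers":0.055},{"turn":[-7,0,0],"travel":[0,0,0],"fingers":0.055},{"turn":[-7,0,0],"travel":[0,0,0],"fingers":0.055},{"turn":[0,0,0],"travel":[0,0,0],"fingers":0.055}]'
python3 - <<'E'
from h import *
st(); go([549.5,-354,140],15.5)
E
```

```text
clock: 4.4
tool_pos: [586.3, -63.2, 142.1]
eef_rot: [-88.5, 89.4, 140.4]
ft_force: [0.7, -0.1, -0.2]
opening: 50.1
clock: 4.82
tool_pos: [599.0, -65.3, 161.9]
eef_rot: [101.5, 88.4, 6.3]
ft_force: [0.1, 0.0, -0.2]
opening: 55.3
clock: 5.15
tool_pos: [604.8, -66.5, 168.0]
eef_rot: [75.4, 87.5, 1.8]
ft_force: [-0.5, 0.6, 0.5]
opening: 55.2
5.15 [604.8 -66.5 168. ] yaw 16.4 F [-0.5  0.6  0.5] op 55.2 tilt [ 0.043  0.001 -0.999]
travel [ 0.0252 -0.1353  0.2599] yaw 16.4 turn x 0.9 clock 5.15
```

```bash
cat >> h.py <<'E'
def go(P,yw):
    M=R(); a=np.radians(yw); x=np.array([0,0,-1.]); y=np.array([np.cos(a),np.sin(a),0])
    T=np.c_[x,y,np.cross(x,y)]
    d=(np.array(P)-r.sense()["tool_pos"])@M/1000
    print("travel",np.round(d,4),"turn",np.round(Rot.from_matrix(M.T@T).as_rotvec(degrees=True),1))
E
python3 -m pendant '[{"turn":[0,0,0],"travel":[0,-0.02,0.036],"fingers":0.055},{"turn":[0,0,0],"travel":[0,-0.02,0.036],"fingers":0.055},{"turn":[0,0,0],"travel":[0,-0.02,0.036],"fingers":0.055},{"turn":[0,0,0],"travel":[0,-0.02,0.036],"fingers":0.055},{"turn":[0,0,0],"travel":[0,-0.02,0.036],"fingers":0.055}]'
python3 - <<'E'
from h import *
st(); go([549.5,-354,140],15.5)
E
```

```text
clock: 5.57
tool_pos: [565.8, -266.6, 171.0]
eef_rot: [73.7, 86.6, -0.0]
ft_force: [0.3, 0.3, 0.5]
opening: 55.0
5.57 [ 565.8 -266.6  171. ] yaw 16.3 F [0.3 0.3 0.5] op 55.0 tilt [ 0.059 -0.    -0.998]
travel [ 0.03   -0.0419  0.0789] turn [ 0.8  0.9 -3.2]
```

```bash

python3 -m pendant '[{"turn":[0.8,0.9,-3.2],"travel":[0,-0.013,0.026],"fingers":0.055},{"turn":[0,0,0],"travel":[0,-0.013,0.026],"fingers":0.055},{"turn":[0,0,0],"travel":[0,-0.014,0.026],"fingers":0.055},{"turn":[0,0,0],"travel":[0,0,0],"fingers":0.055}]'
python3 - <<'E'
from h import *
st(); go([549.5,-354,140],15.5)
im=r.grab_frame("wrist");cv2.imwrite("pics/w3.png",im[...,::-1])
E
```

```text
clock: 5.9
tool_pos: [546.1, -365.8, 173.4]
eef_rot: [21.7, 89.5, -54.3]
ft_force: [-0.2, 0.1, 0.3]
opening: 54.9
5.9 [ 546.1 -365.8  173.4] yaw 14.1 F [-0.2  0.1  0.3] op 54.9 tilt [ 0.005 -0.007 -1.   ]
travel [ 0.0334  0.006  -0.0109] turn [-1.4  0.4 -0.2]
```

View pics/w3.png

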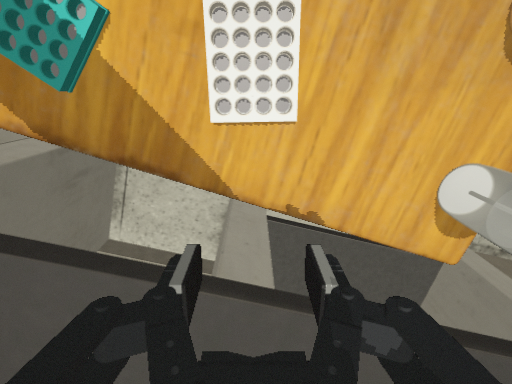

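The rear edge of the white plate runs px (210,123) to (297,123). The teal plate's right corners are at (110,12) and (68,91).

```bash
python3 - <<'E'
from h import *
for n,uv,z in [("A",(210,123),20),("B",(297,123),20),("Afront",(204,2),20),("Bf",(300,0),20),("t1",(110,15),20),("t2",(70,91),5)]:
    print(n,np.round(unpix("wrist",[uv],z)[0],1))
a,b=unpix("wrist",[(210,123),(297,123)],20)
print(np.degrees(np.arctan2(*(b-a)[1::-1])),np.hypot(*(b-a)[:2]))
E
```

```text
A [ 494.3 -320.7   20. ]
B [ 576.4 -300.1   20. ]
Afront [ 470.  -223.5   20. ]
Bf [ 548.9 -202.1   20. ]
t1 [ 393.9 -253.2   20. ]
t2 [ 354.9 -326.5    5. ]
14.042326359545369 84.69187221592001
```

```bash

python3 -m pendant '[{"turn":[0,0,0],"travel":[0.04,0.001,-0.005],"fingers":0.055},{"turn":[0,0,0],"travel":[0.04,0.001,-0.005],"fingers":0.055},{"turn":[0,0,0],"travel":[0.04,0.001,-0.005],"fingers":0.055},{"turn":[0,0,0],"travel":[0.036,0.001,-0.005],"fingers":0.055},{"turn":[0,0,0],"travel":[0,0,0],"fingers":0.055}]'
python3 - <<'E'
from h import *
st(); go([542.4,-337.5,6],14.5)
E
```

```text
clock: 6.37
tool_pos: [553.3, -345.6, 19.9]
eef_rot: [44.6, 88.5, -32.0]
ft_force: [-1.1, 0.1, -0.9]
opening: 55.2
6.37 [ 553.3 -345.6   19.9] yaw 13.4 F [-1.1  0.1 -0.9] op 55.2 tilt [ 0.022 -0.014 -1.   ]
travel [ 0.0136 -0.0089 -0.0107] turn [-1.1  1.1 -1. ]
```

```bash

python3 -m pendant '[{"turn":[-1.1,1.1,-1.0],"travel":[0.0136,-0.0089,-0.006],"fingers":0.055},{"turn":[0,0,0],"travel":[0,0,0],"fingers":0.055}]'
python3 - <<'E'
from h import *
st(); go([542.4,-337.5,6],14.5)
im=r.grab_frame("wrist");cv2.imwrite("pics/w4.png",im[...,::-1])
E
```

```text
clock: 6.53
tool_pos: [543.5, -340.0, 6.7]
eef_rot: [-164.9, 89.9, 119.7]
ft_force: [-2.2, 0.4, -1.2]
opening: 55.1
6.53 [ 543.5 -340.     6.7] yaw 14.6 F [-2.2  0.4 -1.2] op 55.1 tilt [-0.001  0.002 -1.   ]
travel [ 0.0007 -0.0004 -0.0027] turn [ 0.1 -0.1  0. ]
```

View pics/w4.png

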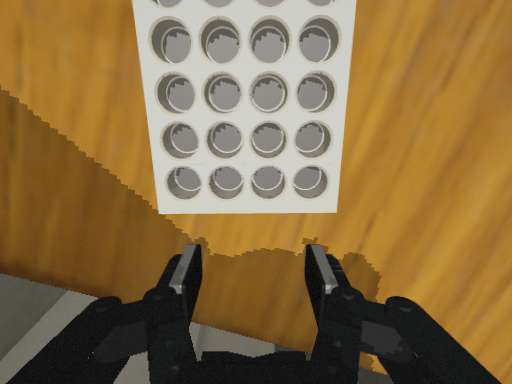

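The fingers sit squarely behind the plate: its rear edge is at row 213, the tips at row ~245, and both are centred near column 250. I push with a gradual turn.

```bash

python3 -m pendant '[{"turn":[0,0,0],"travel":[0,0,-0.009],"fingers":0.055},{"turn":[0,0,0],"travel":[0,0,-0.008],"fingers":0.055},{"turn":[2.1,0,0],"travel":[0,-0.002,-0.007],"fingers":0.055},{"turn":[2.1,0,0],"travel":[0,-0.0023,-0.007],"fingers":0.055},{"turn":[2.1,0,0],"travel":[0,-0.0023,-0.007],"fingers":0.055}]'
python3 - <<'E'
from h import *
st(); go([542.4,-337.5,6],14.5)
E
```

```text
clock: 7.0
tool_pos: [536.7, -307.3, 19.9]
eef_rot: [55.6, 88.8, -26.6]
ft_force: [0.6, -0.5, -0.4]
opening: 55.2
7.0 [ 536.7 -307.3   19.9] yaw 7.8 F [ 0.6 -0.5 -0.4] op 55.2 tilt [ 0.019 -0.01  -1.   ]
travel [0.0143 0.0013 0.0305] turn [-6.7  0.8 -1. ]
```

The tool rose by 13 mm while moving, above the plate's top. I back off, lower and check.

```bash

python3 -m pendant '[{"turn":[0,0,0],"travel":[0,0,0.018],"fingers":0.055},{"turn":[0,0,0],"travel":[0,0,0.018],"fingers":0.055},{"turn":[0,0,0],"travel":[0,0,0],"fingers":0.055}]'
python3 - <<'E'
from h import *
st(); go([541,-340,6],12)
im=r.grab_frame("wrist");cv2.imwrite("pics/w5.png",im[...,::-1])
m=r.cut_out("wrist","well_plate")[0]["mask"].astype(np.uint8)
c=max(cv2.findContours(m,0,1)[0],key=cv2.contourArea).reshape(-1,2); q=cv2.approxPolyDP(c.reshape(-1,1,2),5,True).reshape(-1,2)
print(np.c_[q,np.round(unpix("wrist",q,20)[:,:2])].tolist())
E
```

```text
clock: 7.25
tool_pos: [543.9, -341.4, 27.5]
eef_rot: [55.6, 88.3, -26.5]
ft_force: [0.7, 0.1, -0.8]
opening: 55.0
7.25 [ 543.9 -341.4   27.5] yaw 7.9 F [ 0.7  0.1 -0.8] op 55.0 tilt [ 0.027 -0.014 -1.   ]
travel [ 0.0214 -0.0032 -0.0021] turn [-4.1  1.  -1.4]
[[113.0, 0.0, 470.0, -228.0], [161.0, 201.0, 492.0, -317.0], [317.0, 184.0, 573.0, -297.0], [311.0, 0.0, 552.0, -216.0]]
```

```bash

python3 -m pendant '[{"turn":[-6,1.0,-1.5],"travel":[0.023,-0.003,0],"fingers":0.055},{"turn":[0,0,0],"travel":[0,0,0],"fingers":0.055}]'
python3 -c "
from h import *
st(); go([541,-340,5],14)"
python3 -m pendant '[{"turn":[0,0.2,-0.25],"travel":[0.003,0,-0.009],"fingers":0.055},{"turn":[0,0.2,-0.25],"travel":[0.003,0,-0.008],"fingers":0.055}]'
python3 -c "
from h import *
st(); go([538,-329,5],14)"

```

```text
clock: 7.52
tool_pos: [541.8, -339.3, 6.2]
eef_rot: [-10.9, 89.9, -86.7]
ft_force: [-1.3, 0.1, -0.9]
opening: 55.2
7.52 [ 541.8 -339.3    6.2] yaw 14.2 F [-1.3  0.1 -0.9] op 55.2 tilt [ 0.    -0.001 -1.   ]
travel [ 0.0013 -0.0009  0.0005] turn [0.2 0.1 0. ]
clock: 7.68
tool_pos: [538.2, -322.1, 1.7]
eef_rot: [-123.6, 89.5, 160.2]
ft_force: [-0.9, 0.6, 0.3]
opening: 55.0
7.68 [ 538.2 -322.1    1.7] yaw 13.9 F [-0.9  0.6  0.3] op 55.0 tilt [-0.008  0.003 -1.   ]
travel [-0.0033 -0.0019  0.0066] turn [-0.1 -0.3  0.4]
```

```bash

python3 -m pendant '[{"turn":[2.1,-0.3,0.4],"travel":[-0.002,-0.002,-0.007],"fingers":0.055},{"turn":[2.1,0,0],"travel":[0,-0.0023,-0.007],"fingers":0.055}]'
python3 -c "
from h import *
st(); go([538,-329,5],14)"

```

```text
clock: 7.85
tool_pos: [530.7, -306.7, 4.0]
eef_rot: [-24.0, 90.0, -104.6]
ft_force: [0.1, -0.7, 0.5]
opening: 54.8
7.85 [ 530.7 -306.7    4. ] yaw 9.4 F [ 0.1 -0.7  0.5] op 54.8 tilt [-0. -0. -1.]
travel [-0.001   0.0036  0.0232] turn [-4.6  0.   0. ]
```

```bash

python3 -m pendant '[{"turn":[2.1,0,0],"travel":[0,-0.0023,-0.007],"fingers":0.055},{"turn":[2.1,0.1,-0.1],"travel":[0.001,-0.0023,-0.007],"fingers":0.055},{"turn":[2.1,0.1,-0.1],"travel":[0.001,-0.0023,-0.007],"fingers":0.055}]'
python3 -c "
from h import *
st(); go([538,-329,5],14)"

```

```text
clock: 8.1
tool_pos: [520.6, -282.9, 4.4]
eef_rot: [-125.8, 89.9, 146.7]
ft_force: [-0.1, -1.2, 1.1]
opening: 55.3
8.1 [ 520.6 -282.9    4.4] yaw 2.5 F [-0.1 -1.2  1.1] op 55.3 tilt [-0.002  0.001 -1.   ]
travel [-0.0007  0.0154  0.0468] turn [-11.5  -0.1   0.1]
```

```bash
cat >> h.py <<'E'
def plate(z=20,show=None):
    im=r.grab_frame("wrist")
    if show: cv2.imwrite(show,im[...,::-1])
    for d in r.cut_out("wrist","well_plate")[:2]:
        m=d["mask"].astype(np.uint8)
        c=max(cv2.findContours(m,0,1)[0],key=cv2.contourArea); q=cv2.approxPolyDP(c,5,True).reshape(-1,2)
        print(round(d["p"],2),np.c_[q,np.round(unpix("wrist",q,z)[:,:2])].tolist())
E
python3 -m pendant '[{"turn":[2.1,0.1,-0.1],"travel":[0.0005,-0.0023,-0.007],"fingers":0.055},{"turn":[2.1,0.1,-0.1],"travel":[0.0005,-0.0023,-0.007],"fingers":0.055},{"turn":[2.1,0.1,-0.1],"travel":[0.0005,-0.0023,-0.007],"fingers":0.055}]'
python3 -c "
from h import *
st(); plate(); go([538,-329,5],14)"

```

```text
clock: 8.35
tool_pos: [512.5, -257.9, 5.1]
eef_rot: [-132.2, 89.6, 133.4]
ft_force: [0.1, -0.1, -0.6]
opening: 55.0
8.35 [ 512.5 -257.9    5.1] yaw -4.3 F [ 0.1 -0.1 -0.6] op 55.0 tilt [-0.005  0.006 -1.   ]
0.65 [[130.0, 0.0, 476.0, -138.0], [158.0, 247.0, 468.0, -241.0], [330.0, 248.0, 551.0, -247.0], [354.0, 0.0, 559.0, -144.0]]
0.62 [[1.0, 251.0, 393.0, -237.0], [0.0, 378.0, 366.0, -315.0], [13.0, 360.0, 377.0, -303.0], [19.0, 256.0, 401.0, -240.0]]
travel [-0.0006  0.0307  0.0696] turn [-18.2  -0.4   0.3]
```

```bash

python3 -m pendant '[{"turn":[2.1,-0.1,0.1],"travel":[0,-0.0023,-0.007],"fingers":0.055},{"turn":[2.1,0.1,-0.1],"travel":[0.0005,-0.0023,-0.007],"fingers":0.055},{"turn":[2.1,0.1,-0.1],"travel":[0.0005,-0.0023,-0.007],"fingers":0.055},{"turn":[1,0,0],"travel":[0,0,0],"fingers":0.055}]'
python3 -m pendant '[{"turn":[0,0,0],"travel":[0,0,0.02],"fingers":0.055},{"turn":[0,0,0],"travel":[0,0,0.02],"fingers":0.055},{"turn":[0,0,0],"travel":[-0.03,0,0],"fingers":0.055},{"turn":[0,0,0],"travel":[-0.04,0,0],"fingers":0.055},{"turn":[0,0,0],"travel":[-0.02,0,0],"fingers":0.055}]'
python3 -c "
from h import *
st(); plate()"

```

```text
clock: 8.78
tool_pos: [508.1, -234.1, 6.1]
eef_rot: [-133.2, 89.6, 125.2]
ft_force: [0.5, -0.3, -0.7]
opening: 55.3
clock: 9.2
tool_pos: [497.1, -273.1, 94.3]
eef_rot: [-117.8, 89.1, 140.8]
ft_force: [1.0, -0.5, 0.6]
opening: 55.0
9.2 [ 497.1 -273.1   94.3] yaw -11.4 F [ 1.  -0.5  0.6] op 55.0 tilt [-0.012  0.01  -1.   ]
0.81 [[186.0, 0.0, 485.0, -129.0], [197.0, 136.0, 469.0, -212.0], [308.0, 137.0, 548.0, -228.0], [316.0, 0.0, 565.0, -145.0]]
0.8 [[0.0, 180.0, 315.0, -215.0], [0.0, 282.0, 274.0, -299.0], [104.0, 295.0, 354.0, -329.0], [115.0, 276.0, 370.0, -313.0], [117.0, 199.0, 396.0, -247.0]]
```

```bash

python3 -m pendant '[{"turn":[-7,0,0],"travel":[-0.01,0.01,0],"fingers":0.07},{"turn":[-7,0,0],"travel":[-0.01,0.01,0],"fingers":0.07},{"turn":[-7,0,0],"travel":[0,0.01,0],"fingers":0.07},{"turn":[-7,0,0],"travel":[0,0.01,0],"fingers":0.07},{"turn":[-7,0,0],"travel":[0,0.01,0],"fingers":0.07}]'
python3 -m pendant '[{"turn":[-7,0,0],"travel":[0,0.01,0],"fingers":0.07},{"turn":[-7,0,0],"travel":[0,0.01,0.01],"fingers":0.07},{"turn":[-7,0,0],"travel":[0,0.01,0.01],"fingers":0.07},{"turn":[-7,0,0],"travel":[0,0.01,0.01],"fingers":0.07},{"turn":[-7,0,0],"travel":[0,0.01,0.01],"fingers":0.07}]'
python3 -c "
from h import *
st(); go([594,-173,60],77.5)"

```

```text
clock: 9.72
tool_pos: [547.8, -272.3, 114.7]
eef_rot: [-155.1, 89.4, 139.4]
ft_force: [0.5, 0.1, 0.2]
opening: 69.5
clock: 10.13
tool_pos: [613.9, -270.1, 109.7]
eef_rot: [175.3, 89.2, 145.6]
ft_force: [0.0, -0.3, 0.5]
opening: 70.0
10.13 [ 613.9 -270.1  109.7] yaw 60.3 F [ 0.  -0.3  0.5] op 70.0 tilt [-0.012  0.008 -1.   ]
travel [ 0.0507  0.0744 -0.0648] turn [-17.2  -0.8  -0.2]
```

```bash

python3 -m pendant '[{"turn":[-6,-0.8,-0.2],"travel":[0,0,0],"fingers":0.07},{"turn":[-6,0,0],"travel":[0,0,0],"fingers":0.07},{"turn":[-5,0,0],"travel":[0,0,0],"fingers":0.07},{"turn":[0,0,0],"travel":[0,0.03,0],"fingers":0.07},{"turn":[0,0,0],"travel":[0,0.03,0],"fingers":0.07}]'
python3 -c "
from h import *
st(); go([594,-173,3],77.5);plate()"

```

```text
clock: 10.55
tool_pos: [627.4, -214.2, 102.1]
eef_rot: [-149.7, 89.7, -161.4]
ft_force: [0.6, -0.3, -0.2]
opening: 70.0
10.55 [ 627.4 -214.2  102.1] yaw 78.3 F [ 0.6 -0.3 -0.2] op 70.0 tilt [-0.005 -0.002 -1.   ]
travel [ 0.0991  0.0338 -0.0406] turn [ 0.8 -0.3  0.2]
0.7 [[205.0, 0.0, 485.0, -213.0], [212.0, 105.0, 549.0, -225.0], [386.0, 101.0, 571.0, -101.0], [399.0, 0.0, 510.0, -91.0]]
```

```bash

python3 -m pendant '[{"turn":[0,0,0],"travel":[0.03,0.012,-0.002],"fingers":0.07},{"turn":[0,0,0],"travel":[0.035,0.012,-0.002],"fingers":0.07},{"turn":[0,0,0],"travel":[0.03,0.01,-0.002],"fingers":0.07},{"turn":[0,0,0],"travel":[0,0,0],"fingers":0.07}]'
python3 -c "
from h import *
st(); go([594,-170,3],77.5);plate(show='pics/w6.png')"

```

```text
clock: 10.98
tool_pos: [629.9, -176.3, 4.6]
eef_rot: [-85.3, 89.8, -96.5]
ft_force: [-1.2, 0.2, -1.1]
opening: 70.1
10.98 [ 629.9 -176.3    4.6] yaw 78.8 F [-1.2  0.2 -1.1] op 70.1 tilt [-0.    -0.004 -1.   ]
travel [ 0.0015 -0.0008 -0.0365] turn [1.3 0.  0.2]
0.74 [[68.0, 0.0, 505.0, -224.0], [91.0, 124.0, 550.0, -233.0], [393.0, 121.0, 574.0, -105.0], [411.0, 0.0, 531.0, -97.0]]
```

View pics/w6.png

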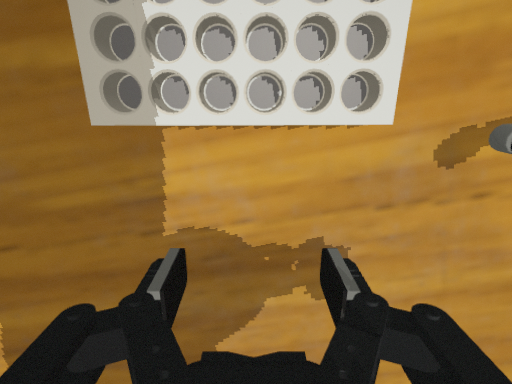

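The plate's right edge is at row 124 and the fingers are centred on it (columns 170–335). I push it sideways towards the cold plate's axis.

```bash

python3 -m pendant '[{"turn":[1.2,0,0.2],"travel":[0.001,0,-0.02],"fingers":0.07},{"turn":[0,0,0],"travel":[0,0,-0.02],"fingers":0.07},{"turn":[0,0,0],"travel":[0,0,-0.009],"fingers":0.07},{"turn":[0,0,0],"travel":[0,0,-0.009],"fingers":0.07}]'
python3 -c "
from h import *
st(); go([528.5-.216*290+.976*56,133-.976*290-.216*56,3],77.5)"
python3 -m pendant '[{"turn":[0,0,0],"travel":[0,0,-0.009],"fingers":0.07},{"turn":[0,0,0],"travel":[0,0,-0.009],"fingers":0.07}]'
python3 -c "
from h import *
st(); go([528.5-.216*290+.976*56,133-.976*290-.216*56,3],77.5);plate()"

```

```text
clock: 11.42
tool_pos: [580.9, -171.3, 16.4]
eef_rot: [-10.0, 88.9, -22.6]
ft_force: [0.8, 0.8, -0.1]
opening: 69.9
11.42 [ 580.9 -171.3   16.4] yaw 77.3 F [ 0.8  0.8 -0.1] op 69.9 tilt [ 0.018 -0.008 -1.   ]
travel [ 0.0122 -0.0042 -0.0612] turn [-0.2  1.1  0.2]
clock: 11.58
tool_pos: [564.3, -168.9, 19.4]
eef_rot: [-9.3, 88.5, -22.0]
ft_force: [-1.1, 0.3, 0.1]
opening: 69.8
11.58 [ 564.3 -168.9   19.4] yaw 77.3 F [-1.1  0.3  0.1] op 69.8 tilt [ 0.024 -0.01  -1.   ]
travel [ 0.0153 -0.0029 -0.0446] turn [-0.2  1.4  0.2]
0.88 [[393.0, 76.0, 489.0, -89.0], [107.0, 85.0, 465.0, -211.0], [138.0, 249.0, 546.0, -228.0], [370.0, 243.0, 570.0, -106.0]]
```

```bash

python3 -m pendant '[{"turn":[0,0,0],"travel":[0,0,0.015],"fingers":0.07},{"turn":[0,0,0],"travel":[0,0,0.01],"fingers":0.07},{"turn":[0,1.4,0.2],"travel":[0.015,-0.003,0],"fingers":0.07},{"turn":[0,0,0],"travel":[0,0,0],"fingers":0.07}]'
python3 -c "
from h import *
st(); go([528.5-.216*290+.976*56,133-.976*290-.216*56,3],77.5)"

```

```text
clock: 12.02
tool_pos: [590.2, -177.9, 6.2]
eef_rot: [-13.3, 89.8, -26.0]
ft_force: [-0.3, 0.2, -0.7]
opening: 69.7
12.02 [ 590.2 -177.9    6.2] yaw 77.3 F [-0.3  0.2 -0.7] op 69.7 tilt [ 0.002 -0.001 -1.   ]
travel [ 0.003   0.0001 -0.0715] turn [-0.2  0.2  0. ]
```

```bash

python3 -m pendant '[{"turn":[0,0.3,0],"travel":[0.004,0,-0.01],"fingers":0.07},{"turn":[0,0.2,0],"travel":[0.002,0,-0.009],"fingers":0.07}]'
python3 -c "
from h import *
st(); go([528.5-.216*290+.976*56,133-.976*290-.216*56,3],77.5)"
python3 -m pendant '[{"turn":[0,0.2,0],"travel":[0.002,0,-0.009],"fingers":0.07},{"turn":[0,0.2,0],"travel":[0.002,0,-0.009],"fingers":0.07}]'
python3 -c "
from h import *
st(); go([528.5-.216*290+.976*56,133-.976*290-.216*56,3],77.5)"

```

```text
clock: 12.18
tool_pos: [573.3, -174.0, -0.0]
eef_rot: [-170.6, 89.7, 176.7]
ft_force: [-1.1, 0.1, -0.1]
opening: 70.0
12.18 [ 573.3 -174.    -0. ] yaw 77.3 F [-1.1  0.1 -0.1] op 70.0 tilt [-0.004  0.    -1.   ]
travel [-0.0028  0.     -0.0542] turn [-0.2 -0.3  0. ]
clock: 12.35
tool_pos: [554.2, -169.5, -3.9]
eef_rot: [-176.0, 89.4, 171.4]
ft_force: [1.2, -0.2, 0.3]
opening: 70.4
12.35 [ 554.2 -169.5   -3.9] yaw 77.3 F [ 1.2 -0.2  0.3] op 70.4 tilt [-0.011  0.002 -1.   ]
travel [-0.0065 -0.0002 -0.0345] turn [-0.2 -0.6  0. ]
```

```bash

python3 -m pendant '[{"turn":[0,-0.6,0],"travel":[-0.006,0,-0.008],"fingers":0.07},{"turn":[0,0,0],"travel":[0,0,-0.008],"fingers":0.07}]'
python3 -c "
from h import *
st(); go([528.5-.216*290+.976*56,133-.976*290-.216*56,3],77.5);plate()"

```

```text
clock: 12.52
tool_pos: [535.7, -165.1, 1.9]
eef_rot: [-155.9, 89.9, -168.6]
ft_force: [2.5, 0.5, 0.3]
opening: 70.0
12.52 [ 535.7 -165.1    1.9] yaw 77.3 F [2.5 0.5 0.3] op 70.0 tilt [-0.002 -0.    -1.   ]
travel [-0.001  -0.0005 -0.0155] turn [-0.2 -0.1  0. ]
0.77 [[97.0, 60.0, 429.0, -201.0], [128.0, 252.0, 510.0, -219.0], [392.0, 251.0, 537.0, -98.0], [425.0, 59.0, 456.0, -80.0]]
```

```bash

python3 -m pendant '[{"turn":[0,0,0],"travel":[0.0005,0,-0.007],"fingers":0.07},{"turn":[0,0,0],"travel":[0.0005,0,-0.006],"fingers":0.07},{"turn":[0,0,0],"travel":[0,0,0],"fingers":0.07}]'
python3 -c "
from h import *
st(); go([528.5-.216*290+.976*56,133-.976*290-.216*56,3],77.5);plate()"
python3 -m pendant '[{"turn":[0,0,0],"travel":[0,0,0.015],"fingers":0.07},{"turn":[0,0,0],"travel":[0,0,0.015],"fingers":0.07},{"turn":[0,0,0],"travel":[-0.035,0,0],"fingers":0.055},{"turn":[0,0,0],"travel":[-0.04,0,0],"fingers":0.055},{"turn":[0,0,0],"travel":[-0.03,0,0],"fingers":0.055}]'
python3 -c "
from h import *
st();plate(show='pics/w7.png')"

```

```text
clock: 12.87
tool_pos: [520.9, -161.7, 0.6]
eef_rot: [-165.5, 89.8, -178.2]
ft_force: [-0.2, 0.3, -0.1]
opening: 69.8
12.87 [ 520.9 -161.7    0.6] yaw 77.3 F [-0.2  0.3 -0.1] op 69.8 tilt [-0.003 -0.    -1.   ]
travel [-0.0024 -0.0005 -0.0003] turn [-0.2 -0.2  0. ]
0.62 [[427.0, 59.0, 444.0, -77.0], [97.0, 60.0, 417.0, -198.0], [127.0, 252.0, 497.0, -216.0], [393.0, 252.0, 524.0, -95.0]]
clock: 13.38
tool_pos: [547.5, -167.2, 98.8]
eef_rot: [178.0, 88.8, 165.4]
ft_force: [1.0, -0.1, 0.4]
opening: 54.7
13.38 [ 547.5 -167.2   98.8] yaw 77.3 F [ 1.  -0.1  0.4] op 54.7 tilt [-0.02   0.005 -1.   ]
0.92 [[164.0, 33.0, 419.0, -200.0], [175.0, 156.0, 500.0, -218.0], [339.0, 154.0, 527.0, -95.0], [350.0, 33.0, 447.0, -77.0]]
0.66 [[511.0, 1.0, 453.0, 25.0], [496.0, 9.0, 455.0, 16.0], [461.0, 162.0, 554.0, -5.0], [490.0, 168.0, 563.0, 16.0], [488.0, 184.0, 576.0, 15.0], [448.0, 199.0, 582.0, -15.0], [429.0, 196.0, 576.0, -29.0], [387.0, 218.0, 588.0, -63.0], [394.0, 235.0, 605.0, -59.0], [419.0, 255.0, 629.0, -40.0], [434.0, 245.0, 622.0, -27.0], [420.0, 222.0, 598.0, -37.0], [511.0, 198.0, 592.0, 32.0]]
```

View pics/w7.png

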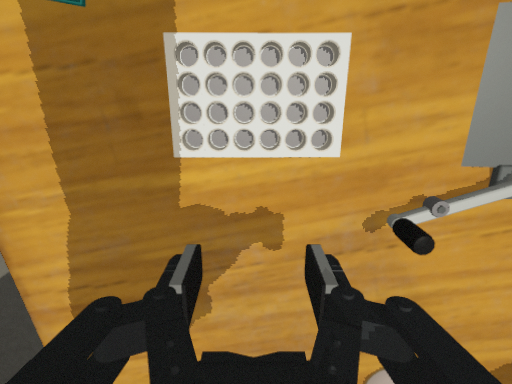

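```bash

python3 -m pendant '[{"turn":[7,-0.5,-0.5],"travel":[-0.015,-0.015,0.005],"fingers":0.055},{"turn":[7,0,0],"travel":[-0.015,-0.015,0.003],"fingers":0.055},{"turn":[7,0,0],"travel":[-0.015,-0.015,0],"fingers":0.055},{"turn":[7,0,0],"travel":[-0.015,-0.015,0],"fingers":0.055},{"turn":[7,0,0],"travel":[0,-0.015,0],"fingers":0.055}]'
python3 -m pendant '[{"turn":[7,0,0],"travel":[0,-0.015,0],"fingers":0.055},{"turn":[7,0,0],"travel":[0,-0.015,0],"fingers":0.055},{"turn":[7,0,0],"travel":[0,-0.015,0],"fingers":0.055},{"turn":[7,0,0],"travel":[0,-0.015,0],"fingers":0.055},{"turn":[7,0,0],"travel":[0,-0.015,0],"fingers":0.055}]'
python3 -c "
from h import *
st(); go([450.5,-250,170],-12.5)"

```

```text
clock: 13.9
tool_pos: [526.6, -236.0, 162.2]
eef_rot: [-90.0, 89.4, -138.4]
ft_force: [1.0, 0.1, -1.1]
opening: 54.5
clock: 14.32
tool_pos: [459.5, -273.2, 159.1]
eef_rot: [-64.7, 89.3, -149.0]
ft_force: [0.0, -0.2, 0.2]
opening: 55.1
14.32 [ 459.5 -273.2  159.1] yaw 5.7 F [ 0.  -0.2  0.2] op 55.1 tilt [-0.011 -0.006 -1.   ]
travel [-0.0109 -0.0068 -0.024 ] turn [18.2  0.4  0.6]
```

```bash

python3 -m pendant '[{"turn":[6,0.4,0.6],"travel":[-0.01,0,-0.01],"fingers":0.055},{"turn":[6,0,0],"travel":[-0.01,0,-0.01],"fingers":0.055},{"turn":[6,0,0],"travel":[0,0,0],"fingers":0.055},{"turn":[0,0,0],"travel":[0,0,0],"fingers":0.055}]'
python3 -c "
from h import *
st(); go([450.5,-250,170],-12.5); plate(show='pics/w8.png')"

```

```text
clock: 14.65
tool_pos: [454.6, -253.6, 175.7]
eef_rot: [-111.5, 89.6, 144.8]
ft_force: [0.1, 0.1, -0.5]
opening: 55.1
14.65 [ 454.6 -253.6  175.7] yaw -13.7 F [ 0.1  0.1 -0.5] op 55.1 tilt [-0.006  0.004 -1.   ]
travel [ 0.0058 -0.0048 -0.0025] turn [-1.2 -0.2  0.4]
0.86 [[67.0, 177.0, 267.0, -208.0], [71.0, 247.0, 237.0, -284.0], [160.0, 257.0, 329.0, -320.0], [182.0, 252.0, 355.0, -320.0], [189.0, 186.0, 387.0, -246.0], [78.0, 171.0, 281.0, -204.0]]
0.78 [[192.0, 0.0, 440.0, -87.0], [202.0, 134.0, 416.0, -197.0], [285.0, 134.0, 496.0, -216.0], [288.0, 0.0, 521.0, -106.0]]
```

View pics/w8.png

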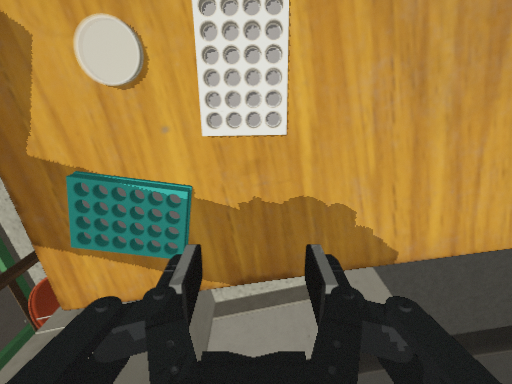

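```bash

python3 -m pendant '[{"turn":[-0.6,-0.2,0.4],"travel":[0.04,-0.001,0],"fingers":0.055},{"turn":[0,0,0],"travel":[0.04,-0.001,0],"fingers":0.055},{"turn":[0,0,0],"travel":[0.04,-0.001,0],"fingers":0.055},{"turn":[0,0,0],"travel":[0.04,0,0],"fingers":0.055},{"turn":[0,0,0],"travel":[0,0,0],"fingers":0.055}]'
python3 -c "
from h import *
st(); go([450.6,-235,6],-13); plate()"

```

```text
clock: 15.17
tool_pos: [454.6, -254.8, 11.4]
eef_rot: [66.6, 89.5, -35.3]
ft_force: [-1.1, 1.1, -0.6]
opening: 55.2
15.17 [ 454.6 -254.8   11.4] yaw -11.8 F [-1.1  1.1 -0.6] op 55.2 tilt [ 0.007 -0.005 -1.   ]
travel [ 0.0053 -0.008  -0.0185] turn [ 1.2  0.2 -0.4]
0.75 [[0.0, 383.0, 290.0, -308.0], [88.0, 302.0, 362.0, -264.0], [107.0, 295.0, 374.0, -262.0], [129.0, 302.0, 384.0, -269.0], [133.0, 264.0, 395.0, -246.0], [0.0, 245.0, 333.0, -220.0]]
0.6 [[123.0, 0.0, 432.0, -130.0], [146.0, 177.0, 417.0, -201.0], [323.0, 179.0, 502.0, -221.0], [339.0, 0.0, 517.0, -147.0]]
```

```bash

python3 -m pendant '[{"turn":[-1,0.2,-0.4],"travel":[0.006,0,-0.012],"fingers":0.055},{"turn":[0,0,0],"travel":[0.001,0,-0.01],"fingers":0.055}]'
python3 -c "
from h import *
st(); go([450.6,-235,6],-12.5)"
python3 -m pendant '[{"turn":[0,0,0],"travel":[0.001,0,-0.01],"fingers":0.055},{"turn":[0,0,0],"travel":[0.001,0,-0.01],"fingers":0.055}]'
python3 -c "
from h import *
st(); go([450.6,-235,6],-12.5)"

```

```text
clock: 15.43
tool_pos: [465.6, -236.9, 15.0]
eef_rot: [73.4, 89.2, -27.5]
ft_force: [0.7, 0.4, -0.5]
opening: 55.1
15.43 [ 465.6 -236.9   15. ] yaw -10.9 F [ 0.7  0.4 -0.5] op 55.1 tilt [ 0.012 -0.006 -1.   ]
travel [ 0.0088 -0.0152  0.0009] turn [ 1.6  0.2 -0.8]
clock: 15.6
tool_pos: [472.6, -216.4, 16.7]
eef_rot: [74.3, 88.9, -26.5]
ft_force: [-0.2, -0.6, -0.1]
opening: 55.2
15.6 [ 472.6 -216.4   16.7] yaw -10.8 F [-0.2 -0.6 -0.1] op 55.2 tilt [ 0.018 -0.009 -1.   ]
travel [ 0.0105 -0.0183  0.0223] turn [ 1.7  0.3 -1.1]
```

```bash

python3 -m pendant '[{"turn":[0,0,0],"travel":[0,0,0.015],"fingers":0.055},{"turn":[0,0.3,-1.1],"travel":[0.005,-0.007,0.012],"fingers":0.055},{"turn":[0,0,0],"travel":[0,0,0],"fingers":0.055}]'
python3 -c "
from h import *
st(); go([456,-239,5],-11.5);plate()"

```

```text
clock: 15.85
tool_pos: [463.9, -238.4, 15.4]
eef_rot: [83.8, 89.7, -16.5]
ft_force: [0.0, 0.3, -0.4]
opening: 55.7
15.85 [ 463.9 -238.4   15.4] yaw -10.4 F [ 0.   0.3 -0.4] op 55.7 tilt [ 0.005 -0.001 -1.   ]
travel [ 0.0103 -0.0077  0.002 ] turn [ 1.1  0.  -0.3]
0.79 [[120.0, 0.0, 435.0, -112.0], [141.0, 206.0, 416.0, -197.0], [307.0, 213.0, 497.0, -217.0], [333.0, 0.0, 518.0, -127.0]]
0.58 [[0.0, 383.0, 300.0, -292.0], [91.0, 301.0, 372.0, -247.0], [113.0, 295.0, 385.0, -245.0], [127.0, 302.0, 391.0, -251.0], [128.0, 283.0, 396.0, -239.0], [0.0, 263.0, 336.0, -215.0]]
```

```bash

python3 -m pendant '[{"turn":[1,0,-0.3],"travel":[0.011,-0.010,0],"fingers":0.055},{"turn":[0,0,0],"travel":[0,0,0],"fingers":0.055}]'
python3 -c "
from h import *
st(); go([453,-234,5],-11.5)"
python3 -m pendant '[{"turn":[0,0.1,-0.3],"travel":[0.002,-0.0015,-0.009],"fingers":0.055},{"turn":[0,0.1,-0.3],"travel":[0.002,-0.0015,-0.009],"fingers":0.055}]'
python3 -c "
from h import *
st(); go([453+.2*18,-234+18,5],-11.5)"

```

```text
clock: 16.12
tool_pos: [455.5, -236.1, 5.1]
eef_rot: [88.1, 89.8, -13.4]
ft_force: [-1.0, 1.3, -0.4]
opening: 55.6
16.12 [ 455.5 -236.1    5.1] yaw -11.5 F [-1.   1.3 -0.4] op 55.6 tilt [ 0.003 -0.001 -1.   ]
travel [ 0.0001 -0.0029 -0.0015] turn [ 0.   0.  -0.2]
clock: 16.28
tool_pos: [456.8, -218.0, 1.9]
eef_rot: [-115.8, 89.6, 142.6]
ft_force: [-0.3, -0.3, 0.2]
opening: 55.1
16.28 [ 456.8 -218.     1.9] yaw -11.6 F [-0.3 -0.3  0.2] op 55.1 tilt [-0.006  0.004 -1.   ]
travel [-0.0031 -0.0006 -0.0019] turn [-0.1 -0.2  0.4]
```

```bash

python3 -m pendant '[{"turn":[0,-0.2,0.4],"travel":[-0.003,-0.0005,-0.009],"fingers":0.055},{"turn":[0,0,-0.1],"travel":[0.001,-0.0005,-0.009],"fingers":0.055},{"turn":[0,0,-0.1],"travel":[0.001,-0.0005,-0.009],"fingers":0.055}]'
python3 -c "
from h import *
st(); go([457+.2*27,-218+27,5],-11.5);plate()"

```

```text
clock: 16.53
tool_pos: [462.0, -188.5, 3.6]
eef_rot: [-58.1, 89.9, -159.6]
ft_force: [-0.2, -1.3, 0.6]
opening: 54.9
16.53 [ 462.  -188.5    3.6] yaw -11.5 F [-0.2 -1.3  0.6] op 54.9 tilt [-0.002 -0.001 -1.   ]
travel [-0.0014  0.0009  0.0023] turn [-0.   0.1  0.1]
0.9 [[39.0, 346.0, 342.0, -209.0], [1.0, 342.0, 324.0, -202.0], [0.0, 383.0, 310.0, -228.0]]
0.75 [[129.0, 0.0, 441.0, -65.0], [159.0, 248.0, 421.0, -165.0], [332.0, 250.0, 502.0, -183.0], [358.0, 0.0, 523.0, -82.0]]
```

```bash

python3 -m pendant '[{"turn":[0.8,0.1,0.1],"travel":[-0.001,0,-0.009],"fingers":0.055},{"turn":[0,0,-0.1],"travel":[0.0005,0,-0.009],"fingers":0.055},{"turn":[0,0,-0.1],"travel":[0.001,0,-0.009],"fingers":0.055}]'
python3 -c "
from h import *
st(); go([462+.216*27,-188.5+27,5],-12.5)"
python3 -m pendant '[{"turn":[0,0,0],"travel":[0,0,-0.009],"fingers":0.055},{"turn":[0,0,-0.1],"travel":[0.001,0,-0.009],"fingers":0.055}]'
python3 -c "
from h import *
st(); go([462+.216*45,-188.5+45,5],-12.5);plate(show='pics/w9.png')"

```

```text
clock: 16.88
tool_pos: [468.2, -160.6, 3.4]
eef_rot: [-89.5, 89.8, 168.2]
ft_force: [0.2, -0.6, 0.8]
opening: 54.8
16.88 [ 468.2 -160.6    3.4] yaw -12.2 F [ 0.2 -0.6  0.8] op 54.8 tilt [-0.003  0.001 -1.   ]
travel [-0.0016 -0.0001  0.0009] turn [0.3 0.  0.2]
clock: 17.05
tool_pos: [472.5, -141.6, 2.4]
eef_rot: [-85.0, 89.7, 172.8]
ft_force: [-0.4, -1.3, 0.6]
opening: 54.9
17.05 [ 472.5 -141.6    2.4] yaw -12.2 F [-0.4 -1.3  0.6] op 54.9 tilt [-0.005  0.001 -1.   ]
travel [-0.0026 -0.0004  0.002 ] turn [0.3 0.  0.3]
0.88 [[129.0, 0.0, 454.0, -19.0], [158.0, 249.0, 432.0, -117.0], [333.0, 251.0, 513.0, -136.0], [359.0, 0.0, 534.0, -36.0]]
```

View pics/w9.png

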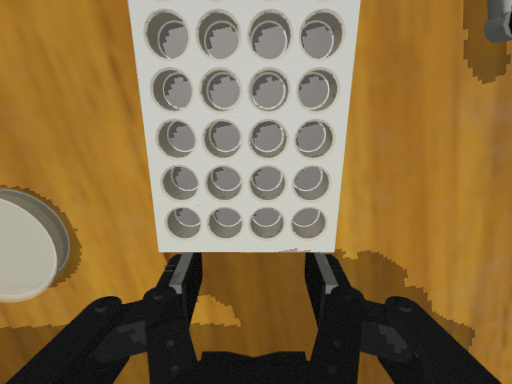

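```bash

python3 -m pendant '[{"turn":[0.3,0,0.3],"travel":[-0.004,0,-0.009],"fingers":0.055},{"turn":[0,0,-0.1],"travel":[0,0,-0.009],"fingers":0.055},{"turn":[0,0,-0.1],"travel":[0,0,-0.009],"fingers":0.055}]'
python3 -c "
from h import *
st(); go([472.5+.216*27,-141.6+27,7],-12.5)"
python3 -m pendant '[{"turn":[0,0,0],"travel":[0,0,-0.009],"fingers":0.055},{"turn":[0,0,0],"travel":[0,0,-0.007],"fingers":0.055},{"turn":[0,0,0],"travel":[0,0,0],"fingers":0.055}]'
python3 -c "
from h import *
st(); go([472.5+.216*42,-141.6+42,7],-12.5);plate()"

```

```text
clock: 17.4
tool_pos: [478.0, -113.5, 6.0]
eef_rot: [-86.2, 89.7, 171.3]
ft_force: [-0.2, -0.4, -0.5]
opening: 55.0
17.4 [ 478.  -113.5    6. ] yaw -12.5 F [-0.2 -0.4 -0.5] op 55.0 tilt [-0.004  0.001 -1.   ]
travel [-0.001   0.0005  0.001 ] turn [-0.   0.   0.3]
clock: 17.65
tool_pos: [482.2, -94.5, 6.1]
eef_rot: [-95.9, 89.7, 161.7]
ft_force: [0.4, 0.2, 0.1]
opening: 54.9
17.65 [482.2 -94.5   6.1] yaw -12.4 F [0.4 0.2 0.1] op 54.9 tilt [-0.004  0.001 -1.   ]
travel [-0.0009  0.0005  0.0052] turn [ 0.1 -0.   0.3]
0.69 [[130.0, 0.0, 463.0, 28.0], [161.0, 246.0, 442.0, -72.0], [332.0, 248.0, 523.0, -91.0], [360.0, 0.0, 546.0, 10.0]]
```

```bash

python3 -m pendant '[{"turn":[0,0,0],"travel":[0,0,0.015],"fingers":0.055},{"turn":[0,0,0],"travel":[-0.04,0,0],"fingers":0.055},{"turn":[0,0,0],"travel":[-0.04,0,0],"fingers":0.055},{"turn":[0,0,0],"travel":[-0.04,0,0],"fingers":0.055},{"turn":[0,0,0],"travel":[-0.01,0,0],"fingers":0.055}]'
python3 -c "
from h import *
st();plate(show='pics/w10.png')
im=cv2.imread('pics/w10.png')[0:260,100:420]; cv2.imwrite('pics/w10c.png',cv2.resize(im,None,fx=2.3,fy=2.3,interpolation=cv2.INTER_CUBIC))
np.save('w10.npy',r.camera_params('wrist'),allow_pickle=True)"

```

```text
clock: 18.17
tool_pos: [474.8, -110.4, 135.8]
eef_rot: [-90.9, 89.0, 166.6]
ft_force: [1.2, 0.1, 0.5]
opening: 55.0
18.17 [ 474.8 -110.4  135.8] yaw -12.5 F [1.2 0.1 0.5] op 55.0 tilt [-0.016  0.004 -1.   ]
0.97 [[201.0, 0.0, 468.0, 43.0], [210.0, 155.0, 443.0, -70.0], [302.0, 158.0, 521.0, -90.0], [313.0, 0.0, 548.0, 25.0]]
0.97 [[146.0, 353.0, 315.0, -270.0], [131.0, 356.0, 297.0, -271.0], [121.0, 375.0, 277.0, -295.0], [147.0, 378.0, 304.0, -306.0]]
```

View pics/w10c.png

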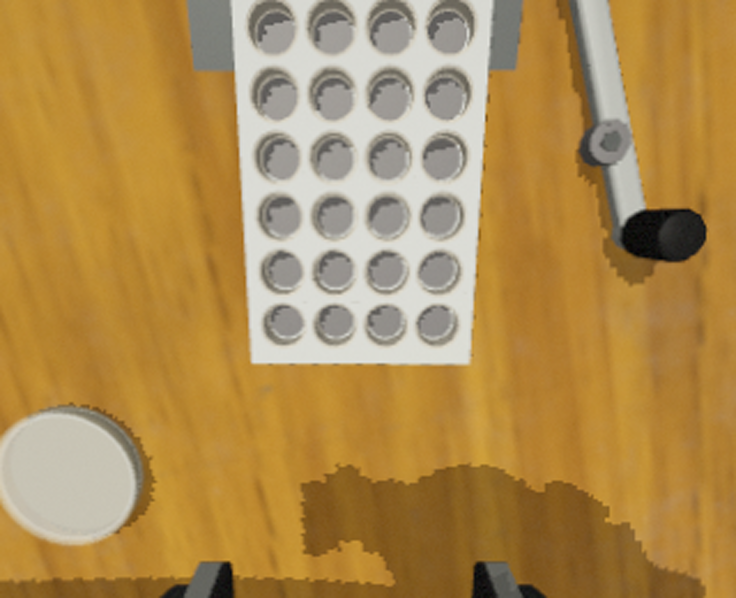

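The lip corners are at full-picture px (185,31) and (324,30), and the plate's rear corners at (209,158) and (304,158). I compute the lateral offset in this same view.

```bash
python3 - <<'E'
from h import *
q=np.load('w10.npy',allow_pickle=True).item()
L=unpix("",[(184.8,30.9),(324.3,30)],0,q)[:,:2]; B=unpix("",[(209.1,157.8),(304.3,158.3)],20,q)[:,:2]; F=unpix("",[(200.4,0),(314.8,0)],24,q)[:,:2]
d=(L[1]-L[0]); w=np.hypot(*d); d/=w; a=np.degrees(np.arctan2(d[1],d[0])); n=np.array([-d[1],d[0]]); m=L.mean(0)
print("lip",m,w,a)
for k,P in (("rear",B),("front",F)):
    c=P.mean(0); print(k,c,np.hypot(*(P[1]-P[0])),"lateral left+",-(c-m)@d,"s",(c-m)@n-116)
print(np.degrees(np.arctan2(*(B[1]-B[0])[::-1])))
E
```

```text
lip [502.31189871  18.56485132] 114.32154431463194 -12.407202167384638
rear [482.58586901 -81.11878749] 83.23656092455161 lateral left+ -2.1525029410311496 s -217.59385229808902
front [508.15144314  32.89036954] 82.92150006114838 lateral left+ -2.6252099384238665 s -100.7543768794948
-12.662656646405349
```

The plate is only about 2.4 mm right of centre and aligned within 0.3°, inside the flare's 5 mm. I descend and push on with a slight left bias.

```bash

python3 -m pendant '[{"turn":[-0.8,0,0.6],"travel":[0.038,0,0],"fingers":0.055},{"turn":[0,0,0],"travel":[0.038,0,0],"fingers":0.055},{"turn":[0,0,0],"travel":[0.038,0,0],"fingers":0.055},{"turn":[0,0,0],"travel":[0.01,0,0],"fingers":0.055},{"turn":[0,0,0],"travel":[0,0,0],"fingers":0.055}]'
python3 -c "
from h import *
st(); go([478,-102.5,8],-11.5)"

```

```text
clock: 18.68
tool_pos: [472.5, -110.9, 2.4]
eef_rot: [-97.8, 89.7, 160.4]
ft_force: [0.2, -0.7, 0.9]
opening: 55.1
18.68 [ 472.5 -110.9    2.4] yaw -11.8 F [ 0.2 -0.7  0.9] op 55.1 tilt [-0.004  0.002 -1.   ]
travel [-0.0056  0.0036 -0.0093] turn [-0.3 -0.   0.3]
```

```bash

python3 -m pendant '[{"turn":[-0.3,0,0.3],"travel":[-0.006,0.0035,-0.009],"fingers":0.055},{"turn":[0,0,0],"travel":[0,0,-0.009],"fingers":0.055},{"turn":[0,0,0],"travel":[0,0,-0.009],"fingers":0.055}]'
python3 -c "
from h import *
st(); go([478+.2*20,-102.5+20,8],-11.5)"
python3 -m pendant '[{"turn":[0,0,0],"travel":[0,0,-0.009],"fingers":0.055},{"turn":[0,0,0],"travel":[0,0,-0.009],"fingers":0.055},{"turn":[0,0,0],"travel":[0,0,-0.009],"fingers":0.055}]'
python3 -c "
from h import *
st(); go([482+.2*27,-82.5+27,8],-11.5)"

```

```text
clock: 18.93
tool_pos: [479.4, -84.5, 7.0]
eef_rot: [-93.7, 89.7, 164.7]
ft_force: [-0.3, -0.7, -0.1]
opening: 55.2
18.93 [479.4 -84.5   7. ] yaw -11.6 F [-0.3 -0.7 -0.1] op 55.2 tilt [-0.005  0.001 -1.   ]
travel [-0.0011  0.0022 -0.0025] turn [-0.1 -0.   0.3]
clock: 19.18
tool_pos: [487.8, -54.9, 9.9]
eef_rot: [132.0, 89.9, 30.4]
ft_force: [0.6, -0.5, -0.7]
opening: 55.1
19.18 [487.8 -54.9   9.9] yaw -11.6 F [ 0.6 -0.5 -0.7] op 55.1 tilt [ 0.001  0.    -1.   ]
travel [ 0.0019 -0.0002  0.0007] turn [-0.1 -0.  -0. ]
```

```bash

python3 -m pendant '[{"turn":[0.8,0,0],"travel":[0,0,-0.008],"fingers":0.055},{"turn":[0,0,0],"travel":[0.0005,0,-0.008],"fingers":0.055},{"turn":[0,0,0],"travel":[0.0005,0,-0.008],"fingers":0.055}]'
python3 -c "
from h import *
st(); go([502.3+.215*-50,18.6-.977*50,9],-12.4);plate(24)"

```

```text
clock: 19.43
tool_pos: [494.6, -27.7, 10.8]
eef_rot: [98.5, 89.8, -3.8]
ft_force: [-1.4, -0.4, 0.4]
opening: 55.0
19.43 [494.6 -27.7  10.8] yaw -12.3 F [-1.4 -0.4  0.4] op 55.0 tilt [ 0.004 -0.    -1.   ]
travel [ 0.0018 -0.0024  0.0031] turn [ 0.1 -0.  -0.2]
0.75 [[134.0, 0.0, 477.0, 96.0], [173.0, 242.0, 460.0, -4.0], [338.0, 240.0, 539.0, -20.0], [367.0, 0.0, 561.0, 78.0]]
```

```bash

python3 -m pendant '[{"turn":[0.1,0,-0.2],"travel":[0.002,0,-0.008],"fingers":0.055},{"turn":[0,0,0],"travel":[0.0005,0,-0.008],"fingers":0.055},{"turn":[0,0,0],"travel":[0.0005,0,-0.008],"fingers":0.055}]'
python3 -c "
from h import *
st(); go([502.3+.215*-22,18.6-.977*22,9],-12.4);plate(28)"

```

```text
clock: 19.78
tool_pos: [499.9, -3.5, 7.7]
eef_rot: [28.7, 90.0, -73.7]
ft_force: [-1.2, -1.3, 0.8]
opening: 54.9
19.78 [499.9  -3.5   7.7] yaw -12.4 F [-1.2 -1.3  0.8] op 54.9 tilt [ 0.    -0.001 -1.   ]
travel [-0.0013 -0.0024 -0.0001] turn [ 0.  0. -0.]
0.72 [[126.0, 0.0, 482.0, 119.0], [169.0, 244.0, 467.0, 24.0], [338.0, 244.0, 543.0, 7.0], [372.0, 0.0, 566.0, 101.0]]
```

```bash

python3 -m pendant '[{"turn":[0,0,0],"travel":[-0.003,0,-0.008],"fingers":0.055},{"turn":[0,0,0],"travel":[0,0,-0.008],"fingers":0.055},{"turn":[0,0,0],"travel":[0.0,0,-0.008],"fingers":0.055}]'
python3 -c "
from h import *
st(); go([502.3+.215*3,18.6+.977*3,10],-12.4);plate(28)"

```

```text
clock: 20.13
tool_pos: [505.0, 21.7, 10.5]
eef_rot: [-121.2, 90.0, 136.4]
ft_force: [-0.4, -0.1, -1.1]
opening: 55.3
20.13 [505.   21.7  10.5] yaw -12.4 F [-0.4 -0.1 -1.1] op 55.3 tilt [-0.001  0.001 -1.   ]
travel [ 0.0006 -0.002   0.0006] turn [ 0. -0.  0.]
0.81 [[135.0, 0.0, 489.0, 144.0], [163.0, 250.0, 467.0, 45.0], [337.0, 251.0, 548.0, 26.0], [365.0, 0.0, 570.0, 127.0]]
```

```bash

python3 -m pendant '[{"turn":[0,0,0],"travel":[0,0,-0.008],"fingers":0.055},{"turn":[0,0,0],"travel":[0,0,-0.008],"fingers":0.055},{"turn":[0,0,0],"travel":[0.0,0,-0.007],"fingers":0.055}]'
python3 -c "
from h import *
st(); go([502.3+.215*40,18.6+.977*40,11],-12.4);plate(28)"

```

```text
clock: 20.48
tool_pos: [510.5, 45.8, 10.6]
eef_rot: [-165.2, 90.0, 92.4]
ft_force: [-0.5, -1.5, -0.6]
opening: 55.3
20.48 [510.5  45.8  10.6] yaw -12.4 F [-0.5 -1.5 -0.6] op 55.3 tilt [-0.  0. -1.]
travel [-0.0004 -0.0022 -0.0117] turn [ 0. -0.  0.]
0.77 [[134.0, 0.0, 494.0, 168.0], [163.0, 250.0, 472.0, 69.0], [337.0, 251.0, 553.0, 50.0], [365.0, 1.0, 575.0, 150.0]]
```

```bash

python3 -m pendant '[{"turn":[0,0,0],"travel":[-0.001,0,-0.005],"fingers":0.055},{"turn":[0,0,0],"travel":[0,0,-0.002],"fingers":0.055},{"turn":[0,0,0],"travel":[0,0,0],"fingers":0.055}]'
python3 -m pendant '[{"turn":[0,0,0],"travel":[0,0,-0.002],"fingers":0.055},{"turn":[0,0,0],"travel":[0,0,0],"fingers":0.055}]'
python3 -m pendant '[{"turn":[0,0,0],"travel":[0,0,-0.002],"fingers":0.055},{"turn":[0,0,0],"travel":[0,0,0],"fingers":0.055}]'

```

```text
clock: 20.83
tool_pos: [512.3, 53.9, 11.6]
eef_rot: [-166.8, 90.0, 90.9]
ft_force: [-0.4, -1.1, -0.4]
opening: 55.0
clock: 21.0
tool_pos: [512.8, 56.0, 11.6]
eef_rot: [-170.1, 90.0, 87.7]
ft_force: [0.0, -0.3, 0.3]
opening: 55.1
clock: 21.17
tool_pos: [513.1, 57.8, 11.6]
eef_rot: [-149.0, 90.0, 108.7]
ft_force: [-0.3, -0.4, 0.3]
opening: 54.9
```

```bash

python3 -m pendant '[{"turn":[0,0,0],"travel":[0,0,-0.002],"fingers":0.055},{"turn":[0,0,0],"travel":[0,0,0],"fingers":0.055}]'
python3 -m pendant '[{"turn":[0,0,0],"travel":[0,0,-0.002],"fingers":0.055},{"turn":[0,0,0],"travel":[0,0,0],"fingers":0.055}]'
python3 -c "
from h import *
plate(28)"

```

```text
clock: 21.33
tool_pos: [512.9, 57.8, 11.7]
eef_rot: [-1.6, 89.7, -104.0]
ft_force: [0.6, -0.2, 0.3]
opening: 55.3
clock: 21.5
tool_pos: [512.7, 57.9, 11.7]
eef_rot: [-1.0, 89.5, -103.4]
ft_force: [0.0, 0.4, 0.4]
opening: 54.9
0.89 [[135.0, 0.0, 497.0, 180.0], [164.0, 249.0, 475.0, 81.0], [337.0, 250.0, 555.0, 62.0], [365.0, 0.0, 578.0, 162.0]]
```

The plate is at the back stop: further steps no longer advance the tool, and its rear edge measures about 64 mm before nest home. I retreat and go to the knob.

```bash

python3 -m pendant '[{"turn":[0,0,0],"travel":[0,0,0.02],"fingers":0.055},{"turn":[0,0,0],"travel":[0,0,0.02],"fingers":0.055},{"turn":[0,0,0],"travel":[-0.04,0,0],"fingers":0.055},{"turn":[0,0,0],"travel":[-0.04,0,0],"fingers":0.055},{"turn":[0,0,0],"travel":[-0.03,0,0],"fingers":0.055}]'
python3 -m pendant '[{"turn":[5,0,0],"travel":[0,0.015,0.025],"fingers":0.055},{"turn":[5,0,0],"travel":[0,0.015,0.025],"fingers":0.055},{"turn":[6,0,0],"travel":[0,0.015,0.025],"fingers":0.055},{"turn":[7,0,0],"travel":[0,0,0.02],"fingers":0.055},{"turn":[7,0,0],"travel":[0,0,0],"fingers":0.055}]'
python3 - <<'E'
from h import *
st(); plate(28)
for n in ["clamp_knob","clamp_pivot","nest_home"]:
    print(n,[(round(d["p"],2),np.round(d["centre"],1).tolist()) for d in r.place_of("wrist",n)][:3])
go([582,-56,90],-45)
E
```

```text
clock: 22.02
tool_pos: [498.8, 20.1, 117.0]
eef_rot: [-66.8, 89.0, -169.1]
ft_force: [1.3, -0.3, -0.1]
opening: 55.3
clock: 22.43
tool_pos: [517.5, -83.0, 127.4]
eef_rot: [162.7, 89.8, 29.7]
ft_force: [0.1, 0.1, -0.7]
opening: 55.2
22.43 [517.5 -83.  127.4] yaw -43.0 F [ 0.1  0.1 -0.7] op 55.2 tilt [ 0.003  0.002 -1.   ]
0.92 [[0.0, 0.0, 488.0, 142.0], [45.0, 62.0, 477.0, 100.0], [75.0, 86.0, 480.0, 75.0], [162.0, 29.0, 557.0, 57.0], [145.0, 0.0, 562.0, 76.0]]
clamp_knob [(0.63, [588.2, -59.2, 49.2])]
clamp_pivot [(0.9, [576.9, 40.2, -0.3])]
nest_home []
travel [ 0.0371  0.0311 -0.0608] turn [ 2.7 -0.2 -0. ]
```

```bash

python3 -m pendant '[{"turn":[2,0,0],"travel":[0,0.012,-0.02],"fingers":0.055},{"turn":[0,0,0],"travel":[0,0.012,-0.02],"fingers":0.055},{"turn":[0,0,0],"travel":[0,0.012,-0.018],"fingers":0.055},{"turn":[0,0,0],"travel":[0,0,0],"fingers":0.055}]'
python3 - <<'E'
from h import *
im=r.grab_frame("wrist"); cv2.imwrite('pics/w11.png',im[...,::-1])
st()
print([(round(d["p"],2),np.round(d["centre"],1).tolist()) for d in r.place_of("wrist","clamp_knob")][:3])
m=r.cut_out("wrist","clamp_knob")
for d in m[:1]: ys,xs=np.nonzero(d["mask"]); print(xs.min(),xs.max(),ys.min(),ys.max())
dk=(im.max(2)<45).astype(np.uint8); dk[235:]=0; n,l,s,c=cv2.connectedComponentsWithStats(dk)
for i in range(1,n):
    if s[i,4]>80: print(s[i],c[i],unpix("wrist",[c[i]],55)[0])
go([585.5,-58.5,36],-45)
E
```

```text
clock: 23.02
tool_pos: [585.4, -58.7, 127.0]
eef_rot: [-166.2, 89.8, 60.2]
ft_force: [-1.1, -0.9, -0.9]
opening: 55.0
23.07 [583.8 -58.9 126.9] yaw -43.6 F [ 0.3  0.1 -0. ] op 54.6 tilt [ 0.     0.003 -1.   ]
[(0.94, [587.2, -55.3, 48.9])]
146 264 99 214
[244 185  19  29 388] [253.34536082 198.9742268 ] [587.23896846 -54.43844266  55.        ]
travel [ 0.0911  0.0021 -0.0031] turn [ 1.3 -0.1  0.2]
```

```bash

python3 -m pendant '[{"turn":[1,0,0],"travel":[0.035,0,-0.0055],"fingers":0.055},{"turn":[0,0,0],"travel":[0.035,0,0],"fingers":0.055},{"turn":[0,0,0],"travel":[0.019,0,0],"fingers":0.055},{"turn":[0,0,0],"travel":[0,0,0],"fingers":0.055}]'
python3 -c "
from h import *
st(); go([587,-55.5,36],-45)"

```

```text
clock: 23.5
tool_pos: [584.6, -54.7, 38.4]
eef_rot: [166.7, 89.7, 32.2]
ft_force: [-0.4, -0.6, -0.9]
opening: 55.1
23.5 [584.6 -54.7  38.4] yaw -44.5 F [-0.4 -0.6 -0.9] op 55.1 tilt [ 0.004  0.003 -1.   ]
travel [ 0.0024  0.0022 -0.0011] turn [ 0.5 -0.3 -0.1]
```

```bash
cat >> h.py <<'E'
def arc(n,end,yend,R0=100,p=(577.5,44.3)):
    p=np.array(p);k=r.sense()["tool_pos"][:2]; v=k-p; a0=np.degrees(np.arctan2(v[1],v[0]))%360
    print("rad",np.hypot(*v),"ang",a0,"open deg",a0-167.5)
    A=np.radians(np.linspace(a0,end,n+1)); W=p+R0*np.c_[np.cos(A),np.sin(A)]; Y=np.radians(np.linspace(yaw(),yend,n+1))
    W[0]=k
    for i in range(n):
        d=W[i+1]-W[i]; print(np.round([d@[np.cos(Y[i]),np.sin(Y[i])]/1000,d@[np.sin(Y[i]),-np.cos(Y[i])]/1000],4))
    print("turn/row",round((yaw()-yend)/n,2))
E
python3 -m pendant '[{"turn":[0,0,0],"travel":[0.002,0.0015,-0.001],"fingers":0.01},{"turn":[0,0,0],"travel":[0,0,0],"fingers":0.01},{"turn":[0,0,0],"travel":[0,0,0],"fingers":0.01},{"turn":[0,0,0],"travel":[0,0,0],"fingers":0.01},{"turn":[0,0,0],"travel":[0,0,0],"fingers":0.01}]' 20
python3 -c "
from h import *
st(); arc(14,170,-85)"

```

```text
clock: 23.92
tool_pos: [584.5, -56.6, 38.8]
eef_rot: [131.3, 89.8, -3.1]
ft_force: [0.8, 1.0, -12.0]
opening: 14.9
23.92 [584.5 -56.6  38.8] yaw -44.5 F [  0.8   1.  -12. ] op 14.9 tilt [ 0.003 -0.    -1.   ]
rad 101.14933562971062 ang 273.94804595035475 open deg 106.44804595035475
[-0.0101  0.0083]
[-0.0099  0.0084]
[-0.0105  0.0075]
[-0.0111  0.0067]
[-0.0116  0.0058]
[-0.012   0.0049]
[-0.0123  0.0039]
[-0.0126  0.0029]
[-0.0128  0.0019]
[-0.0129  0.0009]
[-0.0129 -0.0001]
[-0.0129 -0.0012]
[-0.0128 -0.0022]
[-0.0126 -0.0032]
turn/row 2.9
```

The knob is pinched again (14.9 mm). I swing it shut in stages.

```bash

python3 -m pendant '[{"turn":[2.9,0,0],"travel":[0,-0.0101,0.0083],"fingers":0.01},{"turn":[2.9,0,0],"travel":[0,-0.0099,0.0084],"fingers":0.01},{"turn":[2.9,0,0],"travel":[0,-0.0105,0.0075],"fingers":0.01},{"turn":[2.9,0,0],"travel":[0,-0.0111,0.0067],"fingers":0.01}]'
python3 -c "
from h import *
st(); arc(9,170,-85)"

```

```text
clock: 24.25
tool_pos: [535.2, -49.8, 38.6]
eef_rot: [89.3, 89.5, -57.4]
ft_force: [1.6, -1.4, -7.1]
opening: 14.9
24.25 [535.2 -49.8  38.6] yaw -56.8 F [ 1.6 -1.4 -7.1] op 14.9 tilt [ 0.005 -0.008 -1.   ]
rad 103.11638016945028 ang 245.80669773089426 open deg 78.30669773089426
[-0.0146  0.0043]
[-0.0135  0.0058]
[-0.014   0.0045]
[-0.0143  0.0032]
[-0.0146  0.0018]
[-0.0147  0.0005]
[-0.0147 -0.0009]
[-0.0145 -0.0022]
[-0.0143 -0.0035]
turn/row 3.14
```

```bash

python3 -m pendant '[{"turn":[3,0,0],"travel":[0,-0.0146,0.0043],"fingers":0.01},{"turn":[3,0,0],"travel":[0,-0.0135,0.0058],"fingers":0.01},{"turn":[3,0,0],"travel":[0,-0.014,0.0045],"fingers":0.01},{"turn":[3,0,0],"travel":[0,-0.0143,0.0032],"fingers":0.01}]'
python3 -c "
from h import *
st(); arc(6,170,-85)"

```

```text
clock: 24.58
tool_pos: [489.0, -12.1, 38.7]
eef_rot: [81.3, 89.1, -78.5]
ft_force: [1.5, -0.7, -8.2]
opening: 15.4
24.58 [489.  -12.1  38.7] yaw -69.8 F [ 1.5 -0.7 -8.2] op 15.4 tilt [ 0.003 -0.015 -1.   ]
rad 104.98315810417944 ang 212.52625550020673 open deg 45.02625550020673
[-0.0133 -0.003 ]
[-0.0123  0.0009]
[-0.0124 -0.0001]
[-0.0123 -0.0011]
[-0.0122 -0.002 ]
[-0.012 -0.003]
turn/row 2.54
```

```bash

python3 -m pendant '[{"turn":[2.5,0,0],"travel":[0,-0.0133,-0.003],"fingers":0.01},{"turn":[2.5,0,0],"travel":[0,-0.0123,0.0009],"fingers":0.01},{"turn":[2.5,0,0],"travel":[0,-0.0124,0],"fingers":0.01}]'
python3 -c "
from h import *
st(); arc(4,169,-85)"

```

```text
clock: 24.83
tool_pos: [474.1, 24.3, 39.0]
eef_rot: [70.4, 89.0, -97.4]
ft_force: [3.0, -0.3, -11.6]
opening: 15.0
24.83 [474.1  24.3  39. ] yaw -77.8 F [  3.   -0.3 -11.6] op 15.0 tilt [-0.002 -0.018 -1.   ]
rad 105.30246389112516 ang 190.94248984833013 open deg 23.442489848330126
[-0.0094 -0.006 ]
[-0.0095 -0.0013]
[-0.0094 -0.0019]
[-0.0092 -0.0025]
turn/row 1.79
```

```bash

python3 -m pendant '[{"turn":[1.8,0,0],"travel":[0,-0.0094,-0.004],"fingers":0.01},{"turn":[1.8,0,0],"travel":[0,-0.0095,-0.0015],"fingers":0.01},{"turn":[1.8,0,0],"travel":[0,-0.0094,-0.0019],"fingers":0.01}]'
python3 -c "
from h import *
st(); arc(3,167,-85)"

```

```text
clock: 25.08
tool_pos: [472.5, 51.8, 39.1]
eef_rot: [57.2, 89.0, -116.0]
ft_force: [1.7, -2.3, -8.9]
opening: 14.9
25.08 [472.5  51.8  39.1] yaw -83.2 F [ 1.7 -2.3 -8.9] op 14.9 tilt [-0.008 -0.016 -1.   ]
rad 105.3023403506056 ang 175.94212326835773 open deg 8.442123268357733
[-0.0041 -0.0063]
[-0.005  -0.0013]
[-0.005  -0.0015]
turn/row 0.59
```

```bash

python3 -m pendant '[{"turn":[0.6,0,0],"travel":[0,-0.005,-0.002],"fingers":0.01},{"turn":[0.6,0,0],"travel":[0,-0.005,-0.001],"fingers":0.01},{"turn":[0,0,0],"travel":[0,0,0],"fingers":0.01}]'
python3 -m pendant '[{"turn":[0,0,0],"travel":[0,-0.003,-0.001],"fingers":0.01},{"turn":[0,0,0],"travel":[0,0,0],"fingers":0.01}]'
python3 -m pendant '[{"turn":[0,0,0],"travel":[0,-0.003,-0.001],"fingers":0.01},{"turn":[0,0,0],"travel":[0,0,0],"fingers":0.01}]'
python3 -c "
from h import *
arc(1,167,-85)"

```

```text
clock: 25.33
tool_pos: [472.4, 52.7, 39.1]
eef_rot: [15.5, 89.1, -157.9]
ft_force: [2.1, -0.8, -10.6]
opening: 14.9
clock: 25.5
tool_pos: [472.6, 53.7, 39.1]
eef_rot: [9.2, 89.1, -164.2]
ft_force: [-0.4, -0.8, -6.6]
opening: 15.2
clock: 25.67
tool_pos: [472.9, 55.0, 39.1]
eef_rot: [2.6, 89.0, -170.7]
ft_force: [-0.8, 1.0, -5.6]
opening: 14.8
rad 105.1142388768105 ang 174.14758144538933 open deg 6.647581445389335
[-0.0109 -0.0085]
turn/row 1.71
```

The swing stalls at about 7° with 3 mm steps, and each row's push is soft. I'll push with larger rows and watch the force.

```bash

python3 -m pendant '[{"turn":[0,0,0],"travel":[0,-0.008,-0.001],"fingers":0.01}]'
python3 -m pendant '[{"turn":[0,0,0],"travel":[0,-0.008,-0.001],"fingers":0.01}]'
python3 - <<'E'
from h import *
arc(1,167,-85)
im=r.grab_frame("wrist"); cv2.imwrite('pics/w12.png',im[...,::-1])
for n in ["nest_home","clamp_pivot","clamp_knob","cold_plate"]:
    print(n,[(round(d["p"],2),np.round(d["centre"],1).tolist()) for d in r.place_of("wrist",n)][:3])
plate(28)
E
```

```text
clock: 25.75
tool_pos: [473.6, 58.5, 39.1]
eef_rot: [-6.9, 89.0, -179.9]
ft_force: [-0.9, -1.8, -7.9]
opening: 14.9
clock: 25.83
tool_pos: [474.6, 62.2, 39.1]
eef_rot: [-17.1, 89.0, 170.2]
ft_force: [2.2, -1.8, -9.0]
opening: 15.2
rad 104.44946185980704 ang 170.12575744458985 open deg 2.6257574445898513
[-0.0038 -0.006 ]
turn/row 2.32
nest_home []
clamp_pivot [(0.63, [579.9, 41.4, 0.9])]
clamp_knob [(0.74, [478.4, 62.2, 48.1])]
cold_plate []
0.81 [[6.0, 0.0, 581.0, 184.0], [0.0, 173.0, 501.0, 200.0], [224.0, 242.0, 475.0, 80.0], [276.0, 98.0, 557.0, 62.0], [36.0, 3.0, 582.0, 172.0]]
```

Larger rows move it steadily with little force, so it was only the soft control. I continue to the stop.

```bash

python3 -m pendant '[{"turn":[0,0,0],"travel":[0,-0.008,-0.002],"fingers":0.01}]'
python3 -m pendant '[{"turn":[0,0,0],"travel":[0,-0.008,-0.002],"fingers":0.01}]'
python3 -m pendant '[{"turn":[0,0,0],"travel":[0,-0.008,-0.002],"fingers":0.01}]'
python3 -c "
from h import *
arc(1,167,-85)"

```

```text
clock: 26.27
tool_pos: [475.3, 64.9, 39.0]
eef_rot: [-17.1, 88.9, 170.6]
ft_force: [-8.3, -21.4, 1.3]
opening: 14.9
clock: 26.35
tool_pos: [475.2, 65.0, 38.9]
eef_rot: [2.9, 88.8, -169.2]
ft_force: [-7.7, -26.4, 1.7]
opening: 15.0
clock: 26.43
tool_pos: [475.1, 64.7, 39.0]
eef_rot: [17.1, 88.5, -154.9]
ft_force: [-5.9, -21.1, 0.3]
opening: 14.8
rad 104.36380647937355 ang 168.73265110246288 open deg 1.2326511024628815
[-0.0014 -0.0052]
turn/row 3.07
```

Firm resistance of about 25 N at angle ≈1° is consistent with the stop. I release, rise and look from above.

```bash

python3 -m pendant '[{"turn":[0,0,0],"travel":[0,0,0],"fingers":0.035},{"turn":[0,0,0],"travel":[0,0,0],"fingers":0.035},{"turn":[0,0,0],"travel":[0,0,0],"fingers":0.035},{"turn":[0,0,0],"travel":[-0.03,0,0],"fingers":0.035},{"turn":[0,0,0],"travel":[-0.04,0,0],"fingers":0.035}]'
python3 -m pendant '[{"turn":[-7,0,0],"travel":[-0.04,0,0],"fingers":0.035},{"turn":[-7,0,0],"travel":[-0.03,0.015,0],"fingers":0.035},{"turn":[-7,0,0],"travel":[-0.02,0.015,0.015],"fingers":0.035},{"turn":[-7,0,0],"travel":[0,0.015,0.015],"fingers":0.035},{"turn":[-7,0,0],"travel":[0,0.01,0.015],"fingers":0.035}]'
python3 -m pendant '[{"turn":[-7,0,0],"travel":[0,0,0.01],"fingers":0.035},{"turn":[-7,0,0],"travel":[0,0,0.01],"fingers":0.035},{"turn":[-7,0,0],"travel":[0,0,0],"fingers":0.035},{"turn":[-7,0,0],"travel":[0,0,0],"fingers":0.035},{"turn":[-7,0,0],"travel":[0,0,0],"fingers":0.035}]'
python3 -c "
from h import *
st(); go([510,10,200],-12.4)"

```

```text
clock: 26.85
tool_pos: [474.8, 66.0, 107.4]
eef_rot: [9.4, 88.2, -162.4]
ft_force: [1.8, -0.1, 0.7]
opening: 35.2
clock: 27.27
tool_pos: [467.7, -0.8, 214.6]
eef_rot: [-32.1, 89.4, -168.0]
ft_force: [0.0, 0.0, -0.8]
opening: 35.0
clock: 27.68
tool_pos: [456.7, -16.9, 222.2]
eef_rot: [121.2, 89.6, 21.0]
ft_force: [0.5, -0.2, 0.3]
opening: 35.3
27.68 [456.7 -16.9 222.2] yaw -10.2 F [ 0.5 -0.2  0.3] op 35.3 tilt [ 0.006  0.002 -1.   ]
travel [ 0.0226  0.0476 -0.0358] turn [ 2.2 -0.2 -0.3]
```

```bash

python3 -m pendant '[{"turn":[0,0,0],"travel":[0,0.025,0.01],"fingers":0.035},{"turn":[0,0,0],"travel":[0,0.02,0.01],"fingers":0.035},{"turn":[0,0,0],"travel":[0,0,0],"fingers":0.035},{"turn":[0,0,0],"travel":[0,0,0],"fingers":0.035}]'
python3 -c "
from h import *
st();plate(28,show='pics/w13.png')
for n in ['clamp_pivot','clamp_knob','nest_home']:
    print(n,[(round(d['p'],2),np.round(d['centre'],1).tolist()) for d in r.place_of('wrist',n)][:3])
np.save('w13.npy',r.camera_params('wrist'),allow_pickle=True)
im=cv2.imread('pics/w13.png')[0:250,110:430]; cv2.imwrite('pics/w13c.png',cv2.resize(im,None,fx=2.4,fy=2.4,interpolation=cv2.INTER_CUBIC))"

```

```text
clock: 28.02
tool_pos: [500.8, -43.1, 226.7]
eef_rot: [121.2, 89.0, 21.6]
ft_force: [0.3, 0.5, 0.5]
opening: 35.3
28.02 [500.8 -43.1 226.7] yaw -9.7 F [0.3 0.5 0.5] op 35.3 tilt [ 0.016  0.006 -1.   ]
0.95 [[205.0, 0.0, 486.0, 133.0], [208.0, 64.0, 476.0, 77.0], [284.0, 65.0, 555.0, 62.0], [289.0, 0.0, 568.0, 119.0]]
0.45 [[165.0, 348.0, 333.0, -284.0], [154.0, 361.0, 311.0, -304.0], [164.0, 361.0, 326.0, -307.0]]
clamp_pivot [(0.7, [579.2, 38.4, -3.4])]
clamp_knob [(0.64, [477.1, 64.0, 48.6])]
nest_home [(0.69, [577.0, 39.4, -3.5])]
```

View pics/w13c.png

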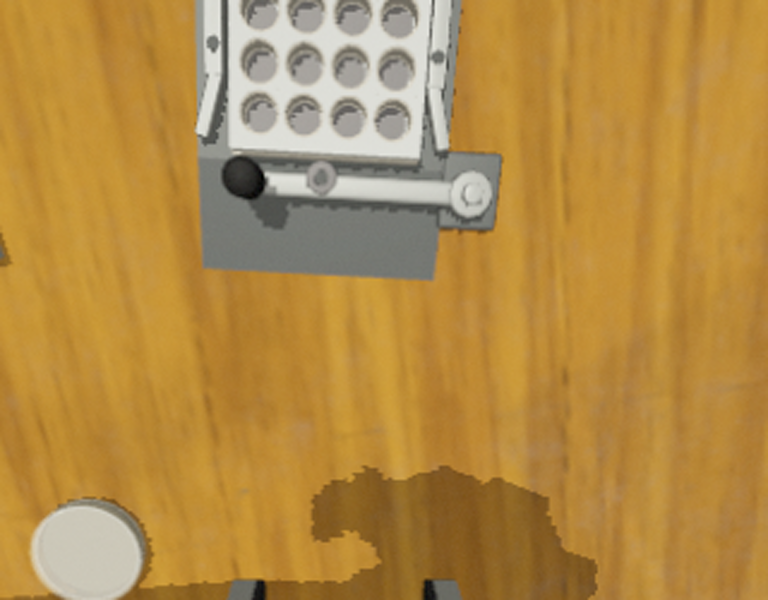

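The plate sits between the rails, and the arm lies across the mouth with the knob at crop px (242,177), the roller at (321,178) and the pivot at (474,193). I check the arm angle against the lip edge and the plate's rear edge.

```bash
python3 - <<'E'
from h import *
q=np.load('w13.npy',allow_pickle=True).item()
f=lambda u,v,z: unpix("",[(110+u/2.4,v/2.4)],z,q)[0,:2]
L0,L1=f(204,268,0),f(434,279,0); d=L1-L0; d/=np.hypot(*d); n=np.array([-d[1],d[0]]); m=(L0+L1)/2
a=lambda v: np.degrees(np.arctan2(v[1],v[0]))
print("lip ang",a(d), "w",np.hypot(*(L1-L0)))
for k,p in dict(pin=f(474,193,30),rollerTop=f(321,178,26),knob=f(242,177,60),rearL=f(232,152,28),rearR=f(418,163,28)).items():
    print(k,np.round(p,1),"cold x",round((p-m)@n-116,1),"y",round(-(p-m)@d,1))
P,K,Q=f(474,193,30),f(242,177,60),f(321,178,26)
print("arm open by knob",a(K-P)-a(-d),"roller",a(Q-P)-a(-d))
# by edges of the arm in the picture, z=23
for e in [((285,172),(450,183)),((285,195),(450,204))]:
    u,v=f(*e[0],23),f(*e[1],23); print("arm edge open",a(v-u)-a(d))
E
```

```text
lip ang -12.354269506082375 w 115.2285056846753
pin [576.8  43.1] cold x -76.6 y -67.9
rollerTop [510.7  60.9] cold x -73.3 y 0.5
knob [479.7  64.4] cold x -76.5 y 31.6
rearL [474.2  77.5] cold x -64.9 y 39.7
rearR [554.1  59.5] cold x -65.3 y -42.2
arm open by knob -0.049668460887687615 roller -2.728428144138718
arm edge open -0.829884606218318
arm edge open -0.24392747781732993
```

```bash
python3 - <<'E'
from h import *
r.grab_frame("scene")
for n in ["conical_flask","amber_bottle"]: print(n,[(round(d["p"],2),np.round(d["centre"]).tolist()) for d in r.place_of("scene",n)][:2])
st(); print(r.finish_job())
E
```

```text
conical_flask [(0.89, [786.0, -69.0, 3.0])]
amber_bottle [(0.9, [762.0, -156.0, 2.0])]
28.42 [499.6 -42.9 226.2] yaw -9.6 F [-0.   0.4  0.2] op 34.8 tilt [ 0.015  0.005 -1.   ]
the job is handed in; nothing more can be done
None
```

The white well plate is loaded on the cold plate with the clamp arm shut behind it, and the job was handed in at 28.4 s of the 72 s allowed. I swung the clamp open to about 1.85 rad. Then I slid the plate with open fingers (turning it, pushing it sideways, then up the lip and between the rails to the back stop). Last I swung the arm shut by its knob and let go.

Checks from the final overhead view and the scene camera:
- **Clamp arm:** it measures about 0° from shut by the knob and 0 to -0.8° by its edges. The roller reading gave -2.7°, probably from an assumed height. At the stop it resisted with about 26 N.
- **Well plate:** its rear edge is about 65 mm before nest home, against 64 mm when fully home. That is within the 1.5 mm play, but it means the plate may not be touching the back stop exactly. It lies between the rails.
- **Flask and bottle:** both are where they were at the start, within the networks' accuracy of about 4 mm.
- **Robot:** the gripper is open and about 220 mm above the desk, touching nothing.

The tool crept upward in some pushes, so three of them had to be backed off and repeated. Each time the plate moved no more than a few millimetres.

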